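# Clear the recycling: cartons under the sprung clip, bottle in the pedal box

## Task

Clear the recycling off the counter. Slide every flattened carton lengthways under the sprung clip of the carton board, its edge lifting the clip, one on top of the other, straight and fully home against the two stops; press the pale blue box's pedal down to its stop to throw its lid open, put the empty milk bottle into the box, and then push the lid shut. Leave the glass jar and the aluminium tray where they are.

Things in the scene. Friction and masses are not known exactly. Their poses are not given: they have to be found in the camera images.
- carton_1: drink carton pressed flat: plain kraft-coloured stiff slab, 140 long (its x) x 54 wide (y) x 6 thick (z), about 22 g. Origin: centre of its underside. Starts flat on the counter, long side within 0.2 rad of straight ahead. Both ends and faces are alike. May be absent (None).
- carton_2: drink carton pressed flat: plain kraft-coloured stiff slab, 140 long (its x) x 54 wide (y) x 6 thick (z), about 22 g. Origin: centre of its underside. Starts flat on the counter, long side within 0.2 rad of straight ahead. Both ends and faces are alike. May be absent (None).
- carton_3: drink carton pressed flat: plain kraft-coloured stiff slab, 140 long (its x) x 54 wide (y) x 6 thick (z), about 22 g. Origin: centre of its underside. Starts flat on the counter, long side within 0.2 rad of straight ahead. Both ends and faces are alike. May be absent (None).
- carton_4: drink carton pressed flat: plain kraft-coloured stiff slab, 140 long (its x) x 54 wide (y) x 6 thick (z), about 22 g. Origin: centre of its underside. Starts flat on the counter, long side within 0.2 rad of straight ahead. Both ends and faces are alike. May be absent (None).
- bottle: empty white HDPE milk bottle without cap, standing: body 68 diameter up to 92 high, then a shoulder narrowing to the neck, a cylinder 38 diameter from 121 up to the top at 150; about 40 g. Origin: centre of its base, z along its axis to the mouth.
- board: fixed carton board on the counter, left or right of the middle: bamboo, 220 long (x) x 120 wide (y) x 8 thick. Origin: centre of its underside. Its open -x end is turned to the robot; cartons slide in along +x. Near the +x end is a sprung steel clip hinged at x = 98, 36 above the counter. Two stop tabs (11 wide, at y = -23.5 and 23.5, tops 40 above the counter) face -x at x = 70.
- home (a point): on the board's top (8 above the counter), in the middle. A carton is home when its leading end meets the stop tabs: its origin is then right above this point, its underside 6 higher for each carton beneath it, and 102 of its length lies in front of the clip's jaw. Axes as the board's. The clip's lip overhangs the carton from 6 in front of this point on.
- clip (a joint): turn of the sprung clip about its hinge, rad: 0 at rest, grows as the jaw lifts: about 0.07, 0.16, 0.24, 0.33 with one to four cartons under it, at most 0.6. Spring force at the jaw 2 N at rest, 4 N with four cartons; pushing a carton in takes some 5 to 15 N, more if the gripper also bears down on it.
- clip_jaw (a point): middle of the underside of the clip's jaw, a round bar 8 thick, 44 wide; at rest 32 beyond the home point along the board's +x, 1.5 above the board. From the jaw a lip as wide as it rises at 18 degrees for 38 towards -x; its front edge is 11 or more above the surface that the next carton slides on, so a carton's edge pushed along that surface wedges the clip up.
- box: fixed pale blue recycling box, left or right of the middle, on the other side from the board: 140 deep (x) x 180 wide (y) x 165 high, walls 4. Origin: centre of its underside. Its pedal side, -x, is turned to the robot. The lid is hinged along its upper +x edge, at x = 70, height 166.
- lid (a joint): opening of the box's lid, rad: 0 shut, 1.80 fully open, leaning back past upright, where it stays by itself; below about 1.5 it falls shut, gently damped. A panel 143 long from the hinge, 188 wide, 7 thick, 90 g, no handle: push it shut from behind (from its +x side) with the fingers.
- lid_edge (a point): middle of the lid's free edge, on its outer face, 143 from the hinge line
- pedal (a joint): turn of the spring pedal at the foot of the box's -x side, rad: 0 up, 0.28 down on its stop; springs back when let go. A rod makes it lift the lid: at the stop the lid has been pushed to 1.7 rad and tips over to fully open. Takes about 8 to 16 N at the pad. Hinge at x = -70, height 18 of the box; 88 long, 80 wide, 7 thick, sloping up by 0.25 rad when up.
- pedal_pad (a point): point on the pedal's top face, 66 from its hinge (63 in front of the box's wall), where to press; about 38 above the counter when up, 20 at the stop
- jar: small glass jar, 70 diameter, 95 high, standing on the counter behind the carton board; origin at the centre of its base; to be left alone
- tray: aluminium tray 100 x 150 x 30 high with two white caps in it, behind the work; origin at the centre of its underside; to be left alone

How it is judged:
By the outcome, as a careful person would: the job done as asked, in the order asked, and still so for the second after the job is handed in, with the robot touching nothing.
Of carton_1, carton_2, carton_3, carton_4 only 3 to 4 are there at a start; the rules pass over those that are not, and their reading is None.
At some moment in a run one of carton_1, carton_2, carton_3, carton_4 may be knocked a few centimetres aside while the robot is not near it.
It also fails if it takes over 200 s, if anything falls off the work surface, if the arm or the gripper's body presses on something with over 40 N, if the wrist force passes 120 N, or if a joint passes its speed limit or range.

## Robot

A 6-joint arm with a two-finger parallel gripper is mounted at the origin on the work surface. World frame = base frame: x ahead of the robot, y to its left, z up, the work surface at z = 0. Lengths are in mm, angles in rad, forces in N, time in s.
With the tool pointing down it reaches from about 350 to 850 mm from the base axis. Payload 8.1 kg.
Tool frame: the origin (TCP) lies at the centre of the arm's flange, where the gripper is bolted on; the fingertips stand 173 mm ahead of it and the grasp point (between the pads) lies 155 mm ahead of it; y points along the fingers, z is the direction in which the jaws open and shut, and the axes are right-handed (so a half turn about y gives the same grasp; the last joint's range is limited). The gripper opens to 85 mm and grips with 20 to 120 N. Pads are 22 mm wide; open, the fingers measure 114 mm over their backs; the gripper's body (76 mm by 85 mm) begins 54 mm behind the grasp point. The pads swing forward as they close: fully open they stand 13 mm farther back than shut.
Start: joints at [-1.266, 0.13, 1.488, -0, 1.523, -0.085], TCP at [228.022, -554.989, 404.692] pointing down, gripper open.
Joint ranges: [-2.96, 2.96], [-0.89, 2.26], [0.02, 2.5], [-1.34, 4.48], [0, 2.73], [-2.66, 2.66]. Speed limits (rad/s): [2.39, 2.39, 2.79, 3.14, 3.14, 3.14].

## Interface

Orientations are given as a unit quaternion [x, y, z, w].
In Python, from workcell import readout, read_camera, order, search_frame, place_of gives the robot as it stands.
- The arm moves only by the tool send_rows, never from a script. Its argument "steps" is text: rows parted by semicolons, each of 5 numbers parted by spaces: the shift along the tool's x, y, z in cm, then the turn about the tool's y in rad, then the opening, from 0 (shut) to 1 (fully open). A call has 1 to 5 rows; each row shifts and turns the commanded pose from where the row before left it, along the tool's axes as they then stand; what a row does not reach is not made up. A row lasts 1/12 s, in which the tool goes at most 41.7 mm and 7.16 degrees, less where a joint would pass 70% of its speed; a pose out of reach is approached as far as the arm can. A call with a gripper value outside its range is refused whole. The fingers move at their own pace and stop on an object; "newtons" is the grip in N (left out, the last holds). Time passes only in rows, so rows that do not move let the fingers close. It gives the time, the measured TCP pose, the force and the opening at its end, in the units of the state.
- readout.get_state(): the state, without advancing time (a new reading comes with each control period).
- read_camera(name): name is "scene" or "top" or "wrist"; returns a dict with "frame" (384x512x3 uint8, blue, green, red), "mtx" (3x3 intrinsics, pixels), "extrinsics" (4x4, takes a point from camera to world coordinates). Camera axes: x right, y up, looking along -z (the intrinsics and any distortion apply to the point x, -y, -z); pixel columns grow to the right and rows downward; lengths in mm; the calibration is good to about 2 mm. A picture is of the moment at which its call begins. There is no depth.
- order.close_job(): hands the job in, once; it reports no verdict.
Trained networks look in a picture, given as the dict that the camera call returned (one of the last four; its "shot" number tells which), for a name from the list of things; names that differ only in an ending like _2 or _b are one class to them, and where a whole thing is asked for, a point or a joint stands for the part that bears it (a point fixed in the world has none). Each returns a list of dicts, best first, with "p" (0 to 1); they miss things now and then, are a little off and sometimes report something else, mostly with a low value. They report only what shows in the picture. A call takes as long as a camera call.
- search_frame(picture, query): "centre" ([column, row] in pixels, amid what is visible of it).
- place_of(picture, query): "centre" ([column, row] in pixels: a listed point, or the origin of a listed thing).
The state is a dict: "clock": time; "joint_pos": joint angles; "dq": joint speeds; "joint_efforts": joint torques, N m; "ee_pos": TCP position; "tcp_rot": TCP orientation; "wrist_force": force on the tool from outside, world axes, zero at the start; "moment": the same for the moment, N m; "gripper_width": finger opening in mm.
Only numpy, scipy, OpenCV 4.12 (cv2) and the standard library are available. Lean on these libraries where they do the work, as an engineer would, in place of code of your own. Each camera call takes 0.05 s, during which the arm holds its last target.

## Working session

There is one attempt and no reset: what is moved stays moved. The work goes in short steps, Python scripts to look and compute and a tool call to move; the robot and the scene stay as the last step left them, time stands still between calls to the robot, and variables do not carry over. Pictures are saved under pics/ and viewed, and the job is handed in when it is done.

Besides the shell and the picture viewer there is one more tool, called after ">>>" as name(argument=value, ...), one argument or row to a line, values as JSON. send_rows: Moves the arm, as the interface text tells. Its arguments: {"type":"object","properties":{"steps":{"type":"string"},"newtons":{"type":"number"}},"required":["steps"]}

```bash
ls -la; mkdir -p pics; python3 - <<'E'
from workcell import readout, read_camera
import cv2
print(readout.get_state())
for n in ("scene","top","wrist"):
    p=read_camera(n); cv2.imwrite(f"pics/a_{n}.png",p["frame"]); print(n,p["shot"],p["mtx"].tolist(),p["extrinsics"].round(3).tolist(), [k for k in p])
E
```

```text
total 12
drwxr-xr-x  3 agent agent 4096 Dec  6 07:20 .
drwxr-xr-x 23 root  root  4096 Dec  6 07:20 ..
drwxr-xr-x  2 agent agent 4096 Dec  6 07:20 pics
{'clock': 0.0, 'joint_pos': array([-1.26637902e+00,  1.31165976e-01,  1.48926752e+00, -5.09309102e-05,
        1.52296947e+00, -8.54087639e-02]), 'dq': array([ 0.00018208,  0.00066425, -0.00081421,  0.00020789, -0.00068945,
       -0.00144731]), 'joint_efforts': array([ 4.87098041e-04, -5.69393063e+01, -5.00557065e+01, -2.46501622e-04,
        1.46213325e-02,  1.95247543e-05]), 'ee_pos': array([ 227.95670216, -554.77039321,  403.64770925]), 'tcp_rot': array([-0.13704193,  0.69435116, -0.69308267,  0.13686628]), 'wrist_force': array([0.36046031, 0.20392925, 0.02434778]), 'moment': array([-0.01047565, -0.0192709 ,  0.04741015]), 'gripper_width': 85.20623641818604}
scene 1 [[402.6872619106303, 0.0, 252.77526892808964], [0.0, 402.6872619106303, 188.5012510058423], [0.0, 0.0, 1.0]] [[0.144, -0.803, 0.579, 1250.602], [0.99, 0.123, -0.075, -97.345], [-0.011, 0.583, 0.812, 1062.397], [0.0, 0.0, 0.0, 1.0]] ['frame', 'mtx', 'extrinsics', 'shot']
top 2 [[463.7450140531393, 0.0, 255.6894054986113], [0.0, 463.7450140531393, 193.33843800181404], [0.0, 0.0, 1.0]] [[-0.027, 0.998, -0.053, 524.192], [-1.0, -0.026, 0.013, 6.861], [0.012, 0.053, 0.999, 1223.42], [0.0, 0.0, 0.0, 1.0]] ['frame', 'mtx', 'extrinsics', 'shot']
wrist 3 [[270.1434735854813, 0.0, 259.42606146240826], [0.0, 270.1434735854813, 190.78864984417297], [0.0, 0.0, 1.0]] [[0.381, 0.881, 0.279, 299.754], [-0.925, 0.364, 0.114, -524.036], [-0.001, -0.301, 0.954, 373.762], [0.0, 0.0, 0.0, 1.0]] ['frame', 'mtx', 'extrinsics', 'shot']
```

View pics/a_scene.png

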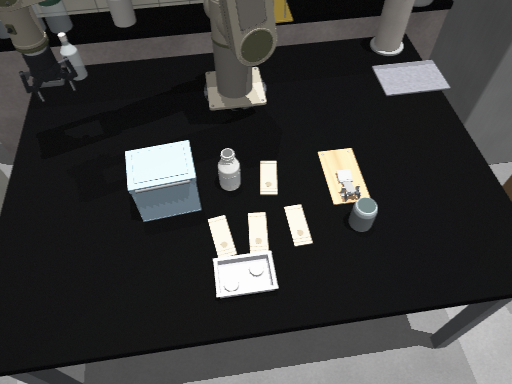

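View pics/a_top.png

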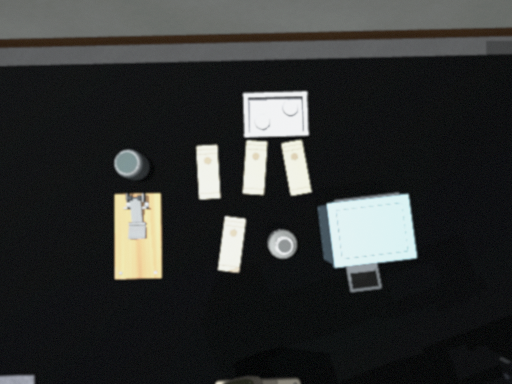

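View pics/a_wrist.png

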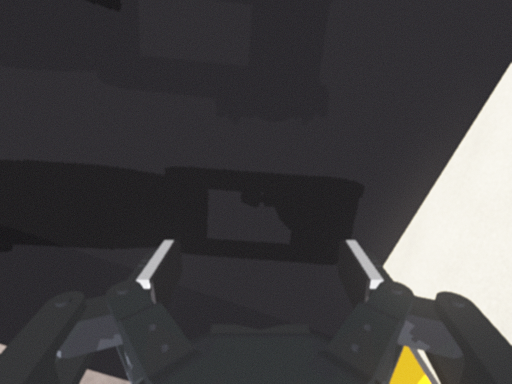

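```bash
cat > h.py <<'E'
import numpy as np, cv2
from scipy.spatial.transform import Rotation as R
from workcell import readout, read_camera, order, search_frame, place_of
def ray(p,uv):
    uv=np.atleast_2d(np.asarray(uv,float)); K=p["mtx"];E=p["extrinsics"]
    x=(uv[:,0]-K[0,2])/K[0,0]; y=(uv[:,1]-K[1,2])/K[1,1]
    d=np.stack([x,-y,-np.ones_like(x)],1)@E[:3,:3].T
    return E[:3,3],d
def at_z(p,uv,z):
    o,d=ray(p,uv); t=(z-o[2])/d[:,2]; return o+t[:,None]*d
def proj(p,X):
    X=np.atleast_2d(np.asarray(X,float)); K=p["mtx"];E=p["extrinsics"]
    c=(X-E[:3,3])@E[:3,:3]; return np.stack([K[0,0]*c[:,0]/-c[:,2]+K[0,2],K[1,1]*(-c[:,1])/-c[:,2]+K[1,2]],1)
def tri(pairs):
    A=np.zeros((3,3));b=np.zeros(3)
    for p,uv in pairs:
        o,d=ray(p,uv); d=d[0]/np.linalg.norm(d[0]); M=np.eye(3)-np.outer(d,d); A+=M;b+=M@o
    return np.linalg.solve(A,b)
def st():
    s=readout.get_state(); M=R.from_quat(s["tcp_rot"]).as_matrix()
    return s,M
def show():
    s,M=st(); print("t",round(s["clock"],2),"tcp",s["ee_pos"].round(1),"x",M[:,0].round(3),"y",M[:,1].round(3),"z",M[:,2].round(3),"F",s["wrist_force"].round(1),"w",round(s["gripper_width"],1),"q",s["joint_pos"].round(2))
def togo(target,yaw_z=None):
    """shift in tool axes (cm) from present to TCP target mm"""
    s,M=st(); return (M.T@(np.asarray(target)-s["ee_pos"])/10).round(2)
E
python3 - <<'E'
from h import *
show()
T=read_camera("top");S=read_camera("scene")
for n in ["carton_1","bottle","board","home","clip_jaw","box","lid_edge","pedal_pad","jar","tray"]:
    z={"home":8,"clip_jaw":9.5,"lid_edge":170,"pedal_pad":38}.get(n,0)
    a=place_of(T,n);b=place_of(S,n)
    for q,l in ((T,a),(S,b)):
        print(n,"TS"[q is S],[(round(d["p"],2),np.round(d["centre"],1).tolist(),at_z(q,d["centre"],z)[0].round(0)[:2].tolist()) for d in l if d["p"]>.2])
E
```

```text
t 0.15 tcp [ 228.  -554.8  403.9] x [-0.925 -0.38  -0.   ] y [-0.     0.001 -1.   ] z [ 0.38  -0.925 -0.001] F [-0.1  0.3 -0.5] w 85.5 q [-1.27  0.13  1.49 -0.    1.52 -0.09]
carton_1 T [(0.98, [233.1, 243.8], [458.0, 53.0]), (0.77, [256.3, 164.9], [664.0, -13.0]), (0.74, [295.1, 165.2], [661.0, -116.0]), (0.57, [205.7, 172.6], [647.0, 121.0]), (0.42, [364.3, 282.8], [347.0, -288.0])]
carton_1 S [(0.98, [258.1, 236.6], [672.0, -9.0]), (0.71, [268.8, 179.1], [464.0, 59.0]), (0.67, [294.9, 222.2], [639.0, 110.0])]
bottle T [(0.61, [279.9, 239.6], [466.0, -70.0])]
bottle S [(0.6, [231.0, 182.0], [457.0, -66.0])]
board T [(0.54, [136.5, 224.8], [514.0, 305.0])]
board S [(0.93, [341.9, 173.0], [476.0, 303.0])]
home T [(0.91, [135.6, 232.5], [495.0, 306.0])]
home S [(0.93, [339.1, 169.9], [468.0, 295.0])]
clip_jaw T [(0.73, [134.6, 223.2], [519.0, 308.0])]
clip_jaw S [(0.56, [346.1, 181.1], [517.0, 304.0])]
box T []
box S [(0.59, [167.4, 193.7], [473.0, -275.0])]
lid_edge T [(0.72, [376.5, 260.0], [422.0, -277.0]), (0.55, [136.9, 166.5], [648.0, 261.0]), (0.54, [207.4, 173.5], [628.0, 101.0])]
lid_edge S [(0.62, [155.8, 144.0], [410.0, -277.0])]
pedal_pad T [(0.66, [364.7, 282.7], [352.0, -280.0]), (0.63, [204.1, 171.4], [647.0, 122.0])]
pedal_pad S []
jar T [(0.58, [137.0, 166.3], [669.0, 302.0])]
jar S [(0.66, [359.0, 222.7], [670.0, 303.0])]
tray T [(0.93, [273.0, 115.8], [795.0, -61.0]), (0.28, [133.2, 234.3], [490.0, 314.0])]
tray S [(0.67, [244.0, 276.8], [792.0, -68.0]), (0.51, [155.2, 145.4], [256.0, -313.0])]
```

```bash
cat >> h.py <<'E'
def rects(p,z=6,lo=150):
    """kraft/bright blobs -> world rects at height z"""
    f=p["frame"].astype(np.float32); g=cv2.cvtColor(p["frame"],cv2.COLOR_BGR2GRAY)
    return g
def fitrect(p,poly,z,L,W):
    q=at_z(p,poly,z)[:,:2].astype(np.float32)
    (c,(w,h),a)=cv2.minAreaRect(q); 
    if w<h: w,h=h,w; a+=90
    a=(a+90)%180-90
    return np.array(c),np.deg2rad(a),w,h
E
python3 - <<'E'
from h import *
T=read_camera("top");S=read_camera("scene")
f=T["frame"]
c=f[130:290,100:310]; cv2.imwrite("pics/b1.png",cv2.resize(c,None,fx=3.6,fy=3.6,interpolation=cv2.INTER_CUBIC))
c=f[180:300,310:420]; cv2.imwrite("pics/b2.png",cv2.resize(c,None,fx=4.5,fy=4.5,interpolation=cv2.INTER_CUBIC))
c=S["frame"][120:260,110:390]; cv2.imwrite("pics/b3.png",cv2.resize(c,None,fx=2.8,fy=2.8,interpolation=cv2.INTER_CUBIC))
for n,p in (("T",T),("S",S)):
    hsv=cv2.cvtColor(p["frame"],cv2.COLOR_BGR2HSV); g=cv2.cvtColor(p["frame"],cv2.COLOR_BGR2GRAY)
    m=(g>120).astype(np.uint8)
    cs,_=cv2.findContours(m,cv2.RETR_EXTERNAL,cv2.CHAIN_APPROX_NONE)
    for k in cs:
        a=cv2.contourArea(k)
        if 200<a<6000:
            k=k[:,0]; mm=np.median(k,0)
            for z in (6,8):
                cc,an,w,h=fitrect(p,k,z,0,0)
                print(n,a,mm,z,cc.round(1),round(an,3),round(w,1),round(h,1), p["frame"][int(k[:,1].mean()),int(k[:,0].mean())])
E
```

```text
T 224.0 [ 16.5 380. ] 6 [127.8 615.1] 1.54 84.4 17.6 [173 161 158]
T 224.0 [ 16.5 380. ] 8 [128.5 614.1] 1.54 84.3 17.5 [173 161 158]
T 572.0 [281.5 243.5] 6 [455.6 -73.4] 1.543 70.7 70.3 [149 149 144]
T 572.0 [281.5 243.5] 8 [455.7 -73.3] 1.543 70.6 70.2 [149 149 144]
T 1140.5 [231. 244.] 6 [457.9  57.5] -0.156 143.2 57.6 [235 242 240]
T 1140.5 [231. 244.] 8 [458.   57.4] -0.156 143.0 57.5 [235 242 240]
T 5649.0 [365.5 239.5] 6 [ 459.7 -311.9] 0.093 226.6 221.3 [243 242 223]
T 5649.0 [365.5 239.5] 8 [ 459.8 -311.4] 0.093 226.2 220.9 [243 242 223]
T 3860.0 [138.  229.5] 6 [486.2 301.6] -0.011 223.1 122.4 [218 216 211]
T 3860.0 [138.  229.5] 8 [486.3 301.1] -0.011 222.7 122.2 [218 216 211]
T 491.0 [127.  162.5] 6 [678.7 326.7] -0.013 66.3 62.9 [152 151 130]
T 491.0 [127.  162.5] 8 [678.5 326.2] -0.013 66.2 62.8 [152 151 130]
T 1116.0 [208. 172.] 6 [649.3 115.4] 0.038 143.6 57.6 [236 243 242]
T 1116.0 [208. 172.] 8 [649.1 115.2] 0.038 143.4 57.5 [236 243 242]
T 1108.0 [296.  167.5] 6 [ 654.8 -117. ] 0.149 143.6 57.7 [231 243 242]
T 1108.0 [296.  167.5] 8 [ 654.6 -116.8] 0.149 143.3 57.
[... 1399 characters left out ...]
252 238]
S 212.0 [214.5  98.5] 6 [ 43.3 -86.9] 0.121 122.2 54.8 [131 143 149]
S 212.0 [214.5  98.5] 8 [ 45.6 -86.9] 0.121 122.0 54.7 [131 143 149]
S 403.5 [256.  87.] 6 [-3.7 77.4] -0.066 218.8 78.3 [225 238 243]
S 403.5 [256.  87.] 8 [-1.3 77.1] -0.066 218.4 78.2 [225 238 243]
S 1808.0 [409.5  78. ] 6 [ 45.2 703.6] -1.569 260.4 178.9 [201 190 190]
S 1808.0 [409.5  78. ] 8 [ 47.5 702.1] -1.569 259.9 178.5 [201 190 190]
S 221.0 [71.5 55. ] 6 [-315.4 -676. ] 0.211 168.9 68.4 [193 192 185]
S 221.0 [71.5 55. ] 8 [-312.4 -674.9] 0.211 168.6 68.2 [193 192 185]
S 339.5 [401.  35.] 6 [-293.4  799.9] -0.654 469.7 94.4 [115 119 124]
S 339.5 [401.  35.] 8 [-290.5  798.3] -0.654 468.9 94.3 [115 119 124]
```

View pics/b1.png

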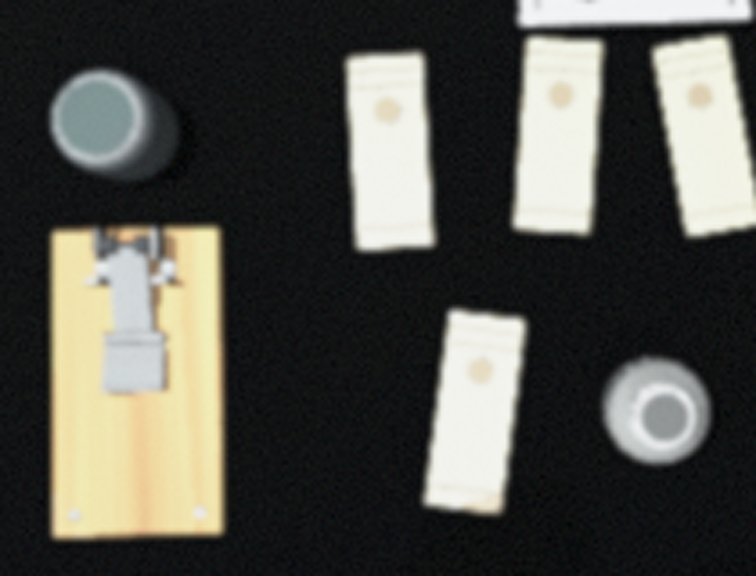

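View pics/b2.png

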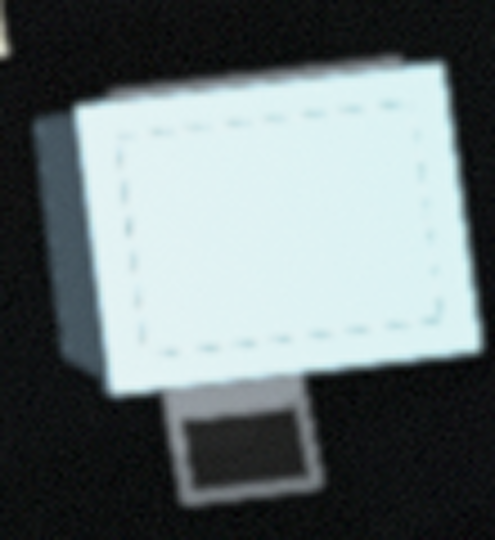

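View pics/b3.png

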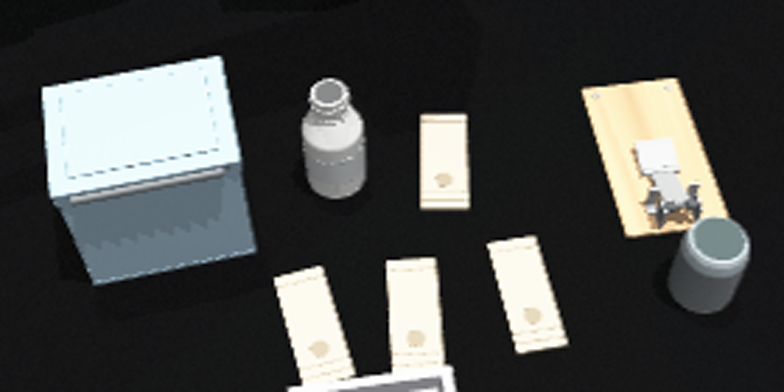

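```bash
cat >> h.py <<'E'
def plan(target,psi,op=1.0,maxmm=40):
    """rows to TCP target (mm) with yaw psi, from measured pose"""
    s,M=st(); ps0=np.arctan2(-M[1,0],-M[0,0]); d=np.asarray(target,float)-s["ee_pos"]; dpsi=(ps0-psi+np.pi)%(2*np.pi)-np.pi
    n=max(1,int(np.ceil(max(np.linalg.norm(d)/maxmm,abs(dpsi)/0.12))))
    print("psi",round(ps0,4),"turn total",round(dpsi,4),"n",n)
    p=ps0;out=[]
    for i in range(n):
        X=-np.array([np.cos(p),np.sin(p),0]);Z=np.array([np.sin(p),-np.cos(p),0])
        v=d/n/10; out.append(f"{v@X:.2f} {-v[2]:.2f} {v@Z:.2f} {dpsi/n:.3f} {op:g}"); p-=dpsi/n
    for i in range(0,n,5): print("; ".join(out[i:i+5]))
E
python3 -c "
from h import *
c=np.array([458.7,57.6]);a=-0.155
g=c-45*np.array([np.cos(a),np.sin(a)]);print(g)
plan([*g,300],a)"
```

```text
[414.23948112  64.54710447]
psi 0.3898 turn total 0.5448 n 17
-2.40 0.62 -2.95 0.032 1; -2.30 0.62 -3.03 0.032 1; -2.20 0.62 -3.10 0.032 1; -2.10 0.62 -3.17 0.032 1; -2.00 0.62 -3.24 0.032 1
-1.90 0.62 -3.30 0.032 1; -1.79 0.62 -3.36 0.032 1; -1.68 0.62 -3.41 0.032 1; -1.57 0.62 -3.47 0.032 1; -1.46 0.62 -3.51 0.032 1
-1.35 0.62 -3.56 0.032 1; -1.23 0.62 -3.60 0.032 1; -1.11 0.62 -3.64 0.032 1; -1.00 0.62 -3.67 0.032 1; -0.88 0.62 -3.70 0.032 1
-0.76 0.62 -3.73 0.032 1; -0.64 0.62 -3.75 0.032 1
```

>>> send_rows(
  steps="-2.4 0 -3 0.05 1; -2.3 0 -3.1 0.05 1; -2.2 0 -3.1 0.05 1; -2 0 -3.2 0.05 1; -1.8 0 -3.3 0.05 1",
  newtons=40,
)

```text
clock: 1.77
ee_pos: [285.8, -372.0, 404.6]
tcp_rot: [0.048, -0.705, 0.705, -0.048]
wrist_force: [0.4, -0.2, -0.7]
gripper_width: 85.5
```

>>> send_rows(
  steps="-1.6 0 -3.4 0.05 1; -1.5 0 -3.5 0.05 1; -1.3 0 -3.5 0.05 1; -1.2 0 -3.6 0.05 1; -1 0 -3.6 0.05 1",
)

```text
clock: 2.18
ee_pos: [344.7, -193.0, 405.0]
tcp_rot: [-0.04, -0.706, 0.706, 0.04]
wrist_force: [0.6, 0.3, 0.0]
gripper_width: 85.4
```

```bash
python3 -c "
from h import *
show()
plan([414.2,64.5,300],-0.155)"
```

```text
t 2.18 tcp [ 344.7 -193.   405. ] x [-0.994  0.113 -0.001] y [ 0.001 -0.001 -1.   ] z [-0.113 -0.994  0.   ] F [0.6 0.3 0. ] w 85.4 q [-0.64 -0.46  2.01  0.    1.59  1.04]
psi -0.1132 turn total 0.0418 n 8
-0.50 1.31 -3.30 0.005 1; -0.48 1.31 -3.30 0.005 1; -0.46 1.31 -3.30 0.005 1; -0.45 1.31 -3.30 0.005 1; -0.43 1.31 -3.31 0.005 1
-0.41 1.31 -3.31 0.005 1; -0.40 1.31 -3.31 0.005 1; -0.38 1.31 -3.31 0.005 1
```

>>> send_rows(
  steps="-0.5 0.5 -3.3 0.01 1; -0.5 0.8 -3.3 0.01 1; -0.5 1.3 -3.3 0.01 1; -0.5 1.3 -3.3 0.01 1; -0.4 1.3 -3.3 0 1",
)

```text
clock: 2.6
ee_pos: [390.0, -32.6, 352.7]
tcp_rot: [-0.054, -0.705, 0.705, 0.053]
wrist_force: [0.6, 0.2, -0.5]
gripper_width: 85.4
```

>>> send_rows(
  steps="-0.4 1.3 -3.3 0 1; -0.4 1.3 -3.3 0 1; -0.2 1.3 -2 0 1; 0 0 0 0 1; 0 0 0 0 1",
)

```text
clock: 3.02
ee_pos: [412.3, 50.1, 313.0]
tcp_rot: [-0.051, -0.705, 0.705, 0.053]
wrist_force: [0.7, -0.9, 0.1]
gripper_width: 85.3
```

```bash
python3 -c "
from h import *
show()
plan([414.2,64.5,300],-0.155)
p=read_camera('wrist');cv2.imwrite('pics/c1.png',p['frame'])
print(p['extrinsics'].round(3))
for d in place_of(p,'carton_1'): print(d['p'],d['centre'],at_z(p,d['centre'],0))
"
```

```text
t 3.02 tcp [412.3  50.1 313. ] x [-0.989  0.147  0.002] y [-0.002 -0.    -1.   ] z [-0.147 -0.989  0.001] F [ 0.7 -0.9  0.1] w 85.3 q [-0.   -0.33  2.09 -0.    1.39  1.72]
psi -0.1473 turn total 0.0077 n 1
0.02 1.30 -1.45 0.008 1
[[-1.4600e-01  9.4300e-01  3.0000e-01  4.8901e+02]
 [-9.8900e-01 -1.3900e-01 -4.3000e-02  4.0148e+01]
 [ 1.0000e-03 -3.0300e-01  9.5300e-01  2.8283e+02]
 [ 0.0000e+00  0.0000e+00  0.0000e+00  1.0000e+00]]
0.82 [248.0, 142.4] [[453.94637675  57.08266639   0.        ]]
```

View pics/c1.png

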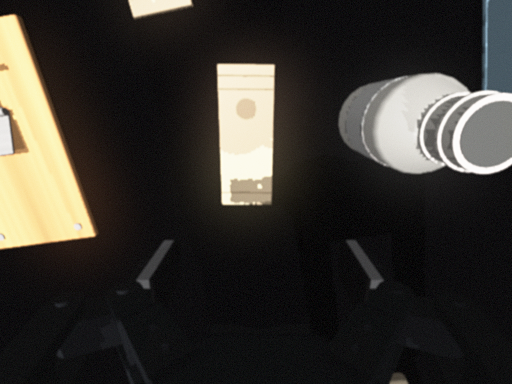

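```bash
cat >> h.py <<'E'
def carts(p,z=6,thr=110,sub=None):
    """carton-like rects seen whole: subpixel-ish via upsampled threshold contours"""
    f=cv2.resize(p["frame"],None,fx=4,fy=4,interpolation=cv2.INTER_CUBIC); g=cv2.cvtColor(f,cv2.COLOR_BGR2GRAY)
    cs,_=cv2.findContours((g>thr).astype(np.uint8),cv2.RETR_EXTERNAL,cv2.CHAIN_APPROX_NONE); o=[]
    for k in cs:
        if cv2.contourArea(k)<3000: continue
        q=(cv2.convexHull(k)[:,0]+0.5)/4-0.5
        c,a,w,h=fitrect(p,q,z,0,0)
        if abs(w-140)<14 and abs(h-54)<9: o.append((c.round(1),round(float(a),3),round(w,1),round(h,1)))
    return o
E
python3 -c "
from h import *
p=read_camera('wrist');print('W',*carts(p,6,60),*carts(p,6,100))
for n in ('top','scene'):
  p=read_camera(n);print(n,*carts(p),sep='\n')
"
```

```text
W (array([457.7,  58.5]), -0.155, 142.9, 57.0) (array([457.8,  58.6]), -0.151, 141.7, 56.0)
top
(array([649.7, 115. ]), 0.037, 144.7, 59.1)
(array([658.2,  -8.6]), -0.094, 144.8, 59.1)
(array([ 655. , -117.3]), 0.151, 144.6, 59.0)
scene
(array([649.8, 115.4]), 0.04, 141.7, 57.3)
(array([458. ,  57.4]), -0.157, 141.1, 56.7)
```

>>> send_rows(
  steps="0 4 -1.4 0.008 0.78; 0 3.5 0 0 0.78; 0 3 0 0 0.78; 0 1 0 0 0.78; 0 0 0 0 0.78",
)

```text
clock: 3.68
ee_pos: [413.2, 62.2, 197.1]
tcp_rot: [-0.054, -0.705, 0.705, 0.058]
wrist_force: [-1.2, 0.1, -0.0]
gripper_width: 66.4
```

```bash
python3 -c "
from h import *
show()
plan([413.5,65,180],-0.155)
p=read_camera('wrist');cv2.imwrite('pics/c2.png',p['frame'])
"
```

```text
t 3.68 tcp [413.2  62.2 197.1] x [-0.987  0.159  0.005] y [-0.005 -0.    -1.   ] z [-0.159 -0.987  0.001] F [-1.2  0.1 -0. ] w 66.4 q [ 0.03 -0.15  2.17 -0.    1.13  1.76]
psi -0.1594 turn total -0.0044 n 1
0.02 1.71 -0.29 -0.004 1
```

View pics/c2.png

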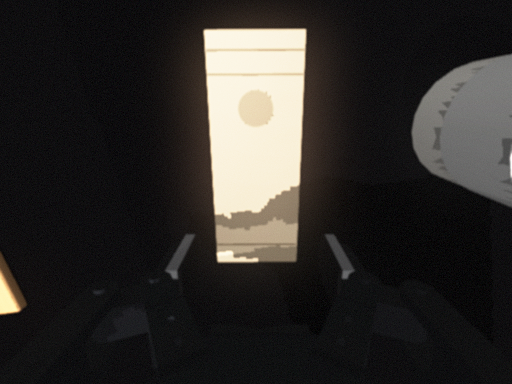

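>>> send_rows(
  steps="0 0.8 -0.3 0 0.74; 0 0.5 0 0 0.74; 0 0.3 0 0 0.74; 0 0 0 0 0.74",
)

```text
clock: 4.07
ee_pos: [415.4, 65.8, 183.6]
tcp_rot: [0.056, 0.705, -0.705, -0.056]
wrist_force: [-0.4, -0.4, 0.2]
gripper_width: 63.5
```

>>> send_rows(
  steps="0 0.2 0 0 0.74; 0 0.2 0 0 0.74; 0 0 0 0 0.74; 0 0 0 0 0.74",
)

```text
clock: 4.4
ee_pos: [415.2, 65.8, 179.4]
tcp_rot: [-0.056, -0.705, 0.705, 0.056]
wrist_force: [-0.9, 0.3, 1.4]
gripper_width: 63.4
```

>>> send_rows(
  steps="0 0.2 0 0 0.74; 0 0.1 0 0 0.74; 0 0 0 0 0.74; 0 0 0 0 0.74",
)

```text
clock: 4.73
ee_pos: [415.1, 65.8, 176.3]
tcp_rot: [0.056, 0.705, -0.705, -0.056]
wrist_force: [0.4, 1.0, 0.5]
gripper_width: 63.1
```

>>> send_rows(
  steps="0 0.2 0 0 0.74; 0 0.1 0 0 0.74; 0 0 0 0 0.74; 0 0 0 0 0.74",
)

```text
clock: 5.07
ee_pos: [415.1, 65.8, 173.2]
tcp_rot: [-0.056, -0.705, 0.705, 0.056]
wrist_force: [-0.3, -0.4, -0.3]
gripper_width: 63.2
```

>>> send_rows(
  steps="0 0.2 0 0 0.72; 0 0 0 0 0.72; 0 0 0 0 0.72",
)

```text
clock: 5.32
ee_pos: [415.1, 65.8, 171.2]
tcp_rot: [-0.056, -0.705, 0.705, 0.056]
wrist_force: [-0.3, -0.3, -0.0]
gripper_width: 61.7
```

```bash
python3 -c "
from h import *
show()
p=read_camera('wrist');cv2.imwrite('pics/c3.png',p['frame'])
"
```

```text
t 5.32 tcp [415.1  65.8 171.2] x [-0.988  0.158  0.   ] y [-0. -0. -1.] z [-0.158 -0.988  0.   ] F [-0.3 -0.3 -0. ] w 61.7 q [ 0.04 -0.1   2.18 -0.    1.06  1.76]
```

View pics/c3.png

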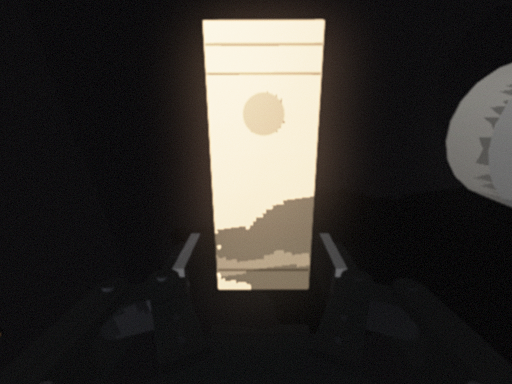

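>>> send_rows(
  steps="0 0.2 0 0 0.71; 0 0 0 0 0.71; 0 0 0 0 0.71",
)

```text
clock: 5.62
ee_pos: [415.1, 65.8, 169.2]
tcp_rot: [-0.056, -0.705, 0.705, 0.056]
wrist_force: [-0.3, -0.2, 0.0]
gripper_width: 61.1
```

>>> send_rows(
  steps="0 0.1 0 0 0.71; 0 0 0 0 0.71; 0 0 0 0 0.71",
)

```text
clock: 5.87
ee_pos: [415.2, 65.8, 168.3]
tcp_rot: [0.056, 0.705, -0.705, -0.056]
wrist_force: [-0.3, 0.5, -0.1]
gripper_width: 60.4
```

>>> send_rows(
  steps="0 0.1 0 0 0.71; 0 0 0 0 0.71; 0 0 0 0 0.71",
)

```text
clock: 6.12
ee_pos: [415.4, 65.8, 168.1]
tcp_rot: [-0.056, -0.705, 0.705, 0.056]
wrist_force: [-5.4, -0.2, 12.2]
gripper_width: 60.6
```

>>> send_rows(
  steps="0 -0.35 0 0 0.71; 0 0 0 0 0.6; 0 0 0 0 0.55; 0 0 0 0 0.5; 0 0 0 0 0.5",
)

```text
clock: 6.53
ee_pos: [415.6, 65.8, 171.8]
tcp_rot: [0.056, 0.705, -0.705, -0.056]
wrist_force: [-5.0, -0.2, 11.6]
gripper_width: 52.1
```

>>> send_rows(
  steps="0 0 0 0 0.5; 0 0 0 0 0.5",
)

```text
clock: 6.7
ee_pos: [415.7, 65.8, 171.8]
tcp_rot: [0.056, 0.705, -0.705, -0.056]
wrist_force: [-5.0, -0.6, 11.1]
gripper_width: 52.5
```

>>> send_rows(
  steps="0 -0.1 0 0 0.5; 0 0 0 0 0.5; 0 0 0 0 0.5",
)

```text
clock: 6.95
ee_pos: [415.3, 65.8, 171.9]
tcp_rot: [0.056, 0.705, -0.705, -0.056]
wrist_force: [-0.4, -0.2, 1.8]
gripper_width: 52.1
```

>>> send_rows(
  steps="0 -0.1 0 0 0.5; 0 0 0 0 0.5; 0 0 0 0 0.5",
)

```text
clock: 7.2
ee_pos: [415.1, 65.8, 172.7]
tcp_rot: [-0.056, -0.705, 0.705, 0.056]
wrist_force: [0.5, 1.1, -0.1]
gripper_width: 52.4
```

>>> send_rows(
  steps="0 -1 0 0 0.5; 0 -1 0 0 0.5; 0 0 0 0 0.5",
)

```text
clock: 7.45
ee_pos: [416.4, 65.9, 195.4]
tcp_rot: [0.057, 0.705, -0.705, -0.055]
wrist_force: [0.8, -0.0, -0.8]
gripper_width: 52.3
```

```bash
python3 -c "
from h import *
show()
p=read_camera('wrist');cv2.imwrite('pics/c4.png',p['frame'])
"
```

```text
t 7.45 tcp [416.4  65.9 195.4] x [-0.988  0.157 -0.003] y [ 0.004  0.    -1.   ] z [-0.157 -0.988 -0.001] F [ 0.8 -0.  -0.8] w 52.3 q [ 0.04 -0.15  2.17  0.    1.12  1.76]
```

View pics/c4.png

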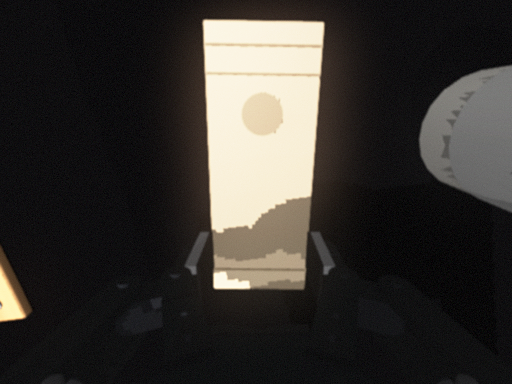

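```bash
python3 -c "
from h import *
plan([345,301,290],-0.011,0.5)
"
```

```text
psi -0.1582 turn total -0.1472 n 7
1.53 -1.36 -3.16 -0.021 0.5; 1.47 -1.36 -3.19 -0.021 0.5; 1.40 -1.36 -3.22 -0.021 0.5; 1.33 -1.36 -3.25 -0.021 0.5; 1.26 -1.36 -3.27 -0.021 0.5
1.19 -1.36 -3.30 -0.021 0.5; 1.12 -1.36 -3.32 -0.021 0.5
```

>>> send_rows(
  steps="1 -2 -2 -0.021 0.5; 1.5 -2 -3 -0.021 0.5; 1.5 -2 -3.2 -0.021 0.5; 1.5 -1 -3.2 -0.021 0.5; 1.3 -1 -3.3 -0.021 0.5",
)

```text
clock: 7.92
ee_pos: [363.6, 220.9, 274.5]
tcp_rot: [0.02, 0.707, -0.706, -0.018]
wrist_force: [0.8, 0.4, 0.1]
gripper_width: 52.0
```

>>> send_rows(
  steps="1.2 -1 -3.3 -0.021 0.5; 1 -0.6 -3 -0.021 0.5; 0.5 0 -1.8 0 0.5; 0 0 0 0 0.5; 0 0 0 0 0.5",
)

```text
clock: 8.33
ee_pos: [339.6, 302.3, 288.9]
tcp_rot: [-0.003, -0.707, 0.707, 0.003]
wrist_force: [0.6, 0.1, -0.3]
gripper_width: 51.9
```

```bash
python3 -c "
from h import *
show()
p=read_camera('wrist');cv2.imwrite('pics/c5.png',p['frame'])
for n,z in (('home',8),('board',0),('clip_jaw',9.5)):
  for d in place_of(p,n): print(n,d['p'],d['centre'],at_z(p,d['centre'],z).round(1))
b=[[*(np.array([486.2,301.1])+[x,y]),8] for x,y in ((-110,60),(-110,-60),(110,-60),(110,60),(0,0))]
print(proj(p,b).round(1).tolist())
"
```

```text
t 8.33 tcp [339.6 302.3 288.9] x [-1.     0.009 -0.   ] y [ 0. -0. -1.] z [-0.009 -1.     0.   ] F [ 0.6  0.1 -0.3] w 51.9 q [ 0.61 -0.18  2.01 -0.    1.31  2.19]
home 0.95 [261.2, 16.4] [[486.  300.9   8. ]]
board 0.64 [259.9, 18.4] [[486.7 301.9   0. ]]
[[197.3, 152.1], [326.1, 151.2], [347.4, -168.8], [172.6, -167.1], [260.9, 16.1]]
```

View pics/c5.png

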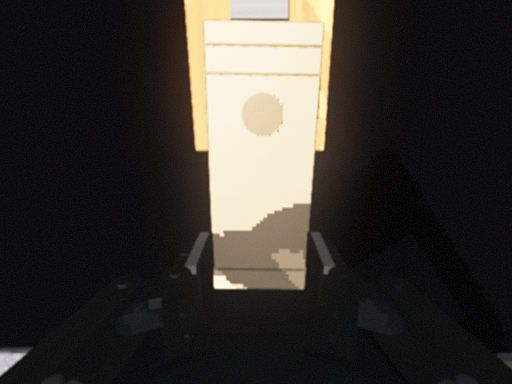

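```bash
python3 -c "
from h import *
p=read_camera('wrist')
f=p['frame']
cv2.imwrite('pics/c6.png',cv2.resize(f[0:200,160:360],None,fx=3,fy=3,interpolation=cv2.INTER_CUBIC))
q=at_z(p,[(203.5,21),(323,21),(305,290),(213.5,290)],123.1);print(q.round(1), (q[:2].mean(0)-q[2:].mean(0)).round(1), q.mean(0))
E=p['extrinsics'];print(E.round(4))
"
```

```text
[[453.4 325.  123.1]
 [452.9 272.6 123.1]
 [312.8 275.  123.1]
 [313.5 329.4 123.1]] [140.   -3.4   0. ] [383.15060461 300.50112871 123.1       ]
[[-1.140000e-02  9.534000e-01  3.016000e-01  4.178995e+02]
 [-9.999000e-01 -1.120000e-02 -2.500000e-03  3.010251e+02]
 [ 1.000000e-03 -3.016000e-01  9.534000e-01  2.585396e+02]
 [ 0.000000e+00  0.000000e+00  0.000000e+00  1.000000e+00]]
```

View pics/c6.png

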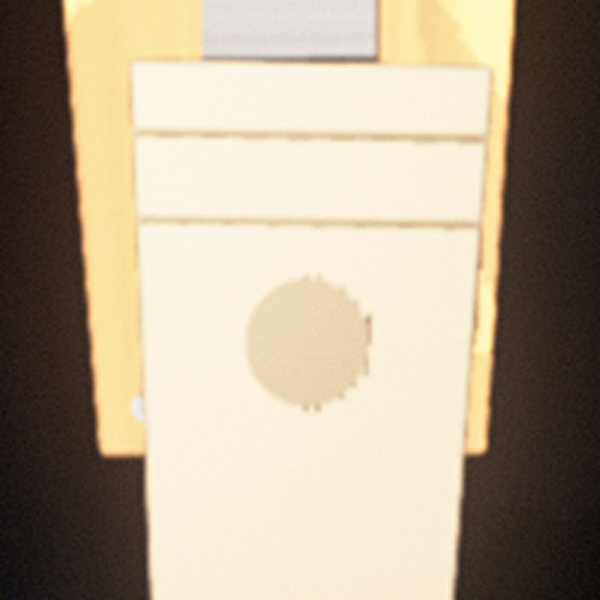

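```bash
python3 -c "
from h import *
p=read_camera('wrist')
q=at_z(p,[(193.5,151.5),(322.3,151),(161+60/3,0),(160+514/3,0)],8);print(q.round(1))
print((q[2]-q[0])[1]/(q[2]-q[0])[0],(q[3]-q[1])[1]/(q[3]-q[1])[0],(q[0]-q[1])[:2])
T=read_camera('top')
f=cv2.resize(T['frame'],None,fx=4,fy=4,interpolation=cv2.INTER_CUBIC)
hsv=cv2.cvtColor(f,cv2.COLOR_BGR2HSV);
cv2.imwrite('pics/c7.png',f[180*4:300*4,100*4:180*4+40])
"
```

```text
[[377.8 362.6   8. ]
 [376.8 242.8   8. ]
 [498.6 362.2   8. ]
 [497.2 242.7   8. ]]
-0.0029393075025417443 -0.001160382784267493 [  0.94399465 119.77093529]
```

View pics/c7.png

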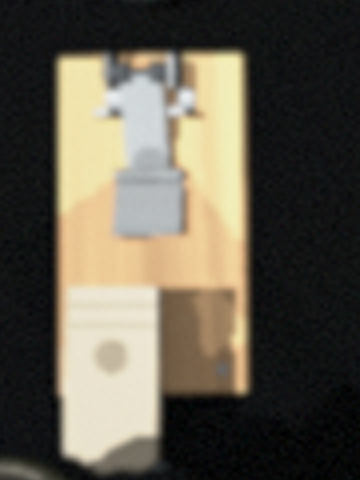

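```bash
python3 -c "
from h import *
plan([358.5,303.6,190],0.007,0.5)
"
```

```text
psi -0.0127 turn total -0.0197 n 3
-0.60 3.29 -0.10 -0.007 0.5; -0.60 3.29 -0.10 -0.007 0.5; -0.60 3.29 -0.09 -0.007 0.5
```

>>> send_rows(
  steps="-0.6 3 -0.1 -0.008 0.5; -0.6 3 -0.1 -0.008 0.5; -0.6 2.5 -0.1 0 0.5; 0 1 0 0 0.5; 0 0 0 0 0.5",
)

```text
clock: 9.1
ee_pos: [356.9, 303.1, 191.1]
tcp_rot: [0.003, -0.706, 0.708, 0.0]
wrist_force: [-0.0, 0.4, -0.2]
gripper_width: 52.0
```

```bash
python3 -c "
from h import *
show()
p=read_camera('wrist');cv2.imwrite('pics/c8.png',p['frame'])
plan([358.5,303.6,181],0.004,0.5)
"
```

```text
t 9.1 tcp [356.9 303.1 191.1] x [-1.    -0.004  0.005] y [-0.005 -0.003 -1.   ] z [ 0.004 -1.     0.003] F [-0.   0.4 -0.2] w 52.0 q [ 0.59  0.    2.04 -0.    1.11  2.16]
psi 0.004 turn total -0.0 n 1
-0.09 1.20 0.02 -0.000 0.5
```

View pics/c8.png

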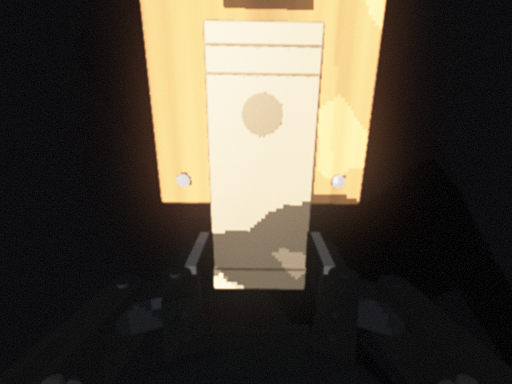

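>>> send_rows(
  steps="0 0.5 0 0 0.5; 0 0.4 0 0 0.5; 0 0.1 0 0 0.5; 0 0 0 0 0.5; 0 0 0 0 0.5",
)

```text
clock: 9.57
ee_pos: [358.2, 304.7, 184.5]
tcp_rot: [-0.001, 0.707, -0.707, 0.002]
wrist_force: [-0.7, -0.3, -0.3]
gripper_width: 52.2
```

>>> send_rows(
  steps="0 0.1 0 0 0.5; 0 0 0 0 0.5; 0 0 0 0 0.5",
)

```text
clock: 9.82
ee_pos: [358.1, 304.5, 183.0]
tcp_rot: [-0.002, 0.707, -0.707, 0.002]
wrist_force: [0.7, -0.2, -0.4]
gripper_width: 52.0
```

>>> send_rows(
  steps="0 0.15 0 0 0.5; 0 0 0 0 0.5; 0 0 0 0 0.5",
)

```text
clock: 10.07
ee_pos: [358.0, 304.4, 181.2]
tcp_rot: [0.002, -0.707, 0.707, -0.002]
wrist_force: [-0.4, -0.2, -0.7]
gripper_width: 52.3
```

>>> send_rows(
  steps="0 0.1 0 0 0.5; 0 0 0 0 0.5; 0 0 0 0 0.5",
)

```text
clock: 10.32
ee_pos: [358.1, 304.5, 180.3]
tcp_rot: [0.002, -0.707, 0.707, -0.002]
wrist_force: [-0.4, 1.3, -0.5]
gripper_width: 52.2
```

>>> send_rows(
  steps="0 0.04 0.09 0 0.5; -0.5 0 0 0 0.5; -1 0 0 0 0.5; -1 0 0.01 0 0.5; 0 0 0 0 0.5",
  newtons=60,
)

```text
clock: 10.73
ee_pos: [385.1, 303.7, 180.6]
tcp_rot: [-0.001, 0.707, -0.707, 0.002]
wrist_force: [-0.2, -0.3, -0.5]
gripper_width: 51.7
```

>>> send_rows(
  steps="-1 0 0.01 0 0.5; -1 0 0.01 0 0.5; -1 0 0.01 0 0.5; -0.5 0 0 0 0.5; 0 0 0 0 0.5",
)

```text
clock: 11.15
ee_pos: [418.7, 303.6, 180.2]
tcp_rot: [-0.002, 0.707, -0.707, 0.001]
wrist_force: [-1.0, 0.0, 3.9]
gripper_width: 51.4
```

```bash
python3 -c "
from h import *
show()
p=read_camera('wrist');cv2.imwrite('pics/c9.png',p['frame'])
"
```

```text
t 11.15 tcp [418.7 303.6 180.2] x [-1.    -0.004  0.001] y [-0.001  0.    -1.   ] z [ 0.004 -1.    -0.   ] F [-1.   0.   3.9] w 51.4 q [0.53 0.15 1.91 0.   1.09 2.09]
```

View pics/c9.png

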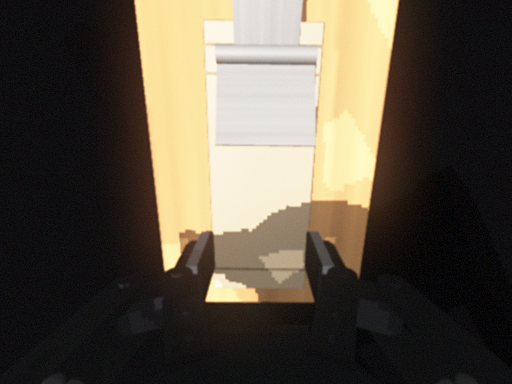

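>>> send_rows(
  steps="-0.7 0 0.01 0 0.5; -0.7 0 0.01 0 0.5; -0.5 0 0 0 0.5; 0 0 0 0 0.5; 0 0 0 0 0.5",
)

```text
clock: 11.62
ee_pos: [437.3, 303.5, 180.2]
tcp_rot: [-0.002, 0.707, -0.707, 0.001]
wrist_force: [-1.1, -0.2, 4.6]
gripper_width: 51.3
```

>>> send_rows(
  steps="-0.3 0 0 0 0.5; -0.2 0 0 0 0.5; 0 0 0 0 0.5; 0 0 0 0 0.5",
)

```text
clock: 11.95
ee_pos: [441.6, 303.5, 180.1]
tcp_rot: [0.002, -0.707, 0.707, -0.001]
wrist_force: [-6.7, -0.8, 8.6]
gripper_width: 51.3
```

>>> send_rows(
  steps="-0.2 0 0 0 0.5; 0 0 0 0 0.5; 0 0 0 0 0.5",
)

```text
clock: 12.2
ee_pos: [443.5, 303.5, 180.1]
tcp_rot: [0.002, -0.707, 0.707, -0.001]
wrist_force: [-7.3, -0.4, 9.4]
gripper_width: 51.5
```

>>> send_rows(
  steps="-0.2 0 0 0 0.5; 0 0 0 0 0.5; 0 0 0 0 0.5",
)

```text
clock: 12.45
ee_pos: [444.5, 303.6, 180.1]
tcp_rot: [0.004, -0.707, 0.707, 0.0]
wrist_force: [-15.1, 0.3, 17.1]
gripper_width: 51.1
```

```bash
python3 -c "
from h import *
show()
p=read_camera('wrist');cv2.imwrite('pics/d1.png',p['frame'])
p=read_camera('top');cv2.imwrite('pics/d2.png',cv2.resize(p['frame'][130:300,90:300],None,fx=3.5,fy=3.5))
"
```

```text
t 12.45 tcp [444.5 303.6 180.1] x [-1.    -0.005  0.005] y [-0.005 -0.001 -1.   ] z [ 0.005 -1.     0.001] F [-15.1   0.3  17.1] w 51.1 q [0.5  0.2  1.85 0.   1.1  2.07]
```

View pics/d1.png

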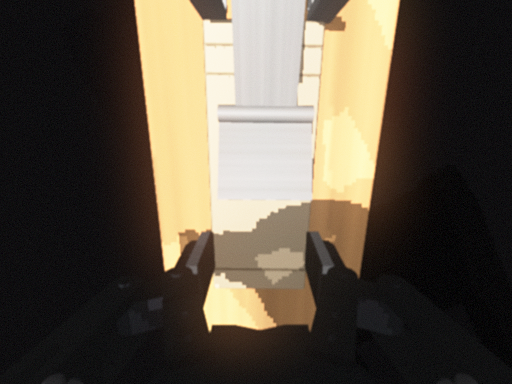

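View pics/d2.png

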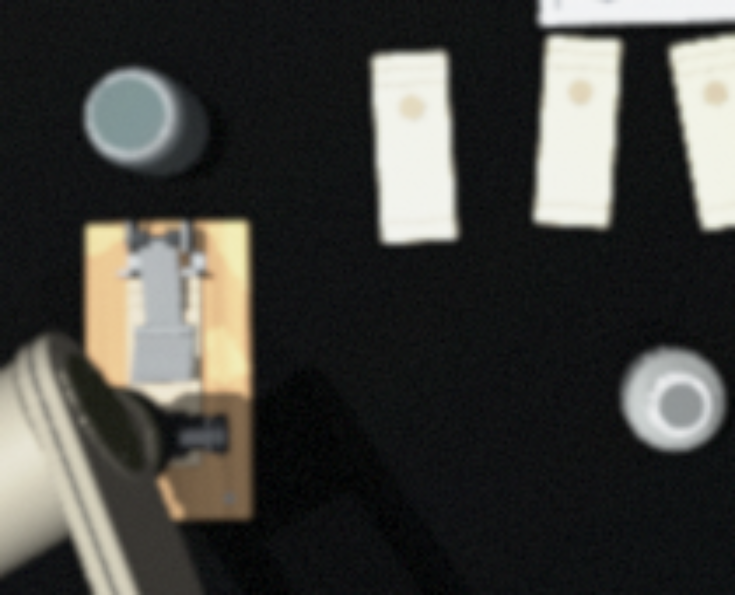

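>>> send_rows(
  steps="-0.15 0 0 0 0.5; 0 0 0 0 0.5; 0 0 0 0 0.5",
)

```text
clock: 12.8
ee_pos: [445.1, 303.7, 180.0]
tcp_rot: [0.005, -0.707, 0.708, 0.001]
wrist_force: [-22.3, -1.4, 23.4]
gripper_width: 51.6
```

>>> send_rows(
  steps="0.2 0 0 0 0.5; 0 0 0 0 0.7; 0 0 0 0 0.8; 0 0 0 0 0.8; 0 0 0 0 0.8",
)

```text
clock: 13.22
ee_pos: [445.8, 303.3, 179.8]
tcp_rot: [0.002, -0.707, 0.707, -0.002]
wrist_force: [-0.3, 0.3, 0.1]
gripper_width: 68.3
```

>>> send_rows(
  steps="0 -1 0 0 0.8; 0 -2 0 0 0.8; 1 -3 0 0 1; 1 -3 0 0 1; 1 -2 0 0 1",
)

```text
clock: 13.63
ee_pos: [416.0, 303.4, 293.6]
tcp_rot: [-0.001, 0.708, -0.707, 0.003]
wrist_force: [1.1, 0.5, 0.4]
gripper_width: 85.5
```

```bash
python3 -c "
from h import *
show()
p=read_camera('wrist');cv2.imwrite('pics/d3.png',p['frame'])
for n in ('top','scene'):
  p=read_camera(n);print(n,*carts(p),sep='\n')
"
```

```text
t 13.63 tcp [416.  303.4 293.6] x [-1.    -0.004 -0.003] y [ 0.003  0.002 -1.   ] z [ 0.004 -1.    -0.002] F [1.1 0.5 0.4] w 85.5 q [ 0.53 -0.02  1.85 -0.    1.31  2.1 ]
top
(array([649.6, 115. ]), 0.036, 144.9, 59.1)
(array([658.2,  -8.6]), -0.095, 144.9, 59.0)
(array([ 655.1, -117.3]), 0.152, 144.7, 59.0)
scene
(array([649.7, 115.5]), 0.04, 142.4, 57.9)
```

View pics/d3.png

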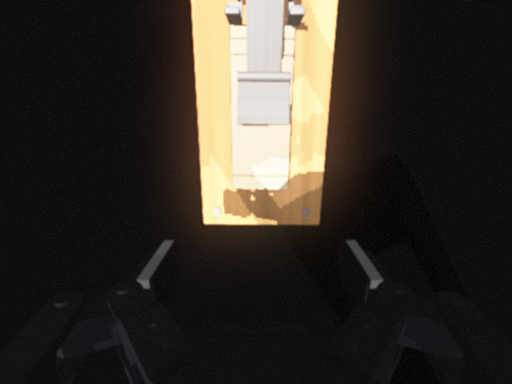

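```bash
python3 -c "
from h import *
p=read_camera('wrist');f=p['frame']
cv2.imwrite('pics/d4.png',cv2.resize(f[0:240,180:350],None,fx=3.2,fy=2.5*1,interpolation=cv2.INTER_CUBIC))
q=at_z(p,[(232,189.5),(288.5,190)],14);print(q.round(1),q.mean(0))
q=at_z(p,[(202,224.5),(322,225)],8);print(q.round(1),q.mean(0))
"
```

```text
[[417.5 332.2  14. ]
 [417.4 277.7  14. ]] [417.46749407 304.94057869  14.        ]
[[377.8 364.7   8. ]
 [378.1 241.1   8. ]] [377.92744503 302.86654458   8.        ]
```

View pics/d4.png

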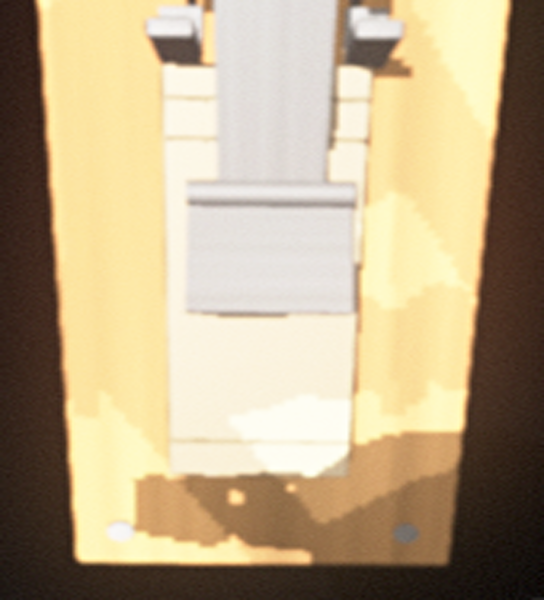

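```bash
python3 -c "
from h import *
plan([604.6,113.6,280],0.038,0.78)
"
```

```text
psi 0.0049 turn total -0.0331 n 7
-2.68 0.16 2.72 -0.005 0.78; -2.67 0.16 2.74 -0.005 0.78; -2.66 0.16 2.75 -0.005 0.78; -2.64 0.16 2.76 -0.005 0.78; -2.63 0.16 2.77 -0.005 0.78
-2.62 0.16 2.79 -0.005 0.78; -2.60 0.16 2.80 -0.005 0.78
```

>>> send_rows(
  steps="-2.7 0 2.7 -0.005 0.78; -2.7 0 2.7 -0.005 0.78; -2.7 0 2.8 -0.005 0.78; -2.6 0 2.8 -0.005 0.78; -2.6 0 2.8 -0.005 0.78",
)

```text
clock: 14.25
ee_pos: [551.4, 165.4, 288.1]
tcp_rot: [0.012, -0.707, 0.707, -0.01]
wrist_force: [0.5, -0.0, 0.6]
gripper_width: 66.7
```

>>> send_rows(
  steps="-2.6 1 2.8 -0.005 0.78; -2.6 2 2.8 -0.003 0.78; 0 2 0 0 0.78; 0 2 0 0 0.78; 0 1 0 0 0.78",
)

```text
clock: 14.67
ee_pos: [602.2, 112.4, 205.4]
tcp_rot: [0.015, -0.707, 0.707, -0.01]
wrist_force: [-1.4, 1.0, -1.3]
gripper_width: 66.9
```

>>> send_rows(
  steps="0 1 0 0 0.76; 0 0 0 0 0.76; 0 0 0 0 0.76",
)

```text
clock: 14.92
ee_pos: [603.1, 114.2, 200.2]
tcp_rot: [0.014, -0.707, 0.707, -0.013]
wrist_force: [0.4, -0.6, 0.7]
gripper_width: 64.8
```

```bash
python3 -c "
from h import *
show()
p=read_camera('wrist');cv2.imwrite('pics/e1.png',p['frame']);print(carts(p,6,60),carts(p,6,90))
plan([604.6,113.6,185],0.038,0.76)
"
```

```text
t 14.92 tcp [603.1 114.2 200.2] x [-0.999 -0.038  0.001] y [-0.001 -0.    -1.   ] z [ 0.038 -0.999  0.   ] F [ 0.4 -0.6  0.7] w 64.8 q [0.1  0.35 1.62 0.   1.17 1.64]
[(array([649.8, 116.2]), 0.037, 141.0, 55.5), (array([658.6,  -6.8]), -0.093, 141.0, 57.5)] [(array([649.9, 116.2]), 0.039, 140.4, 54.8), (array([658.7,  -7.3]), -0.094, 140.3, 56.2)]
psi 0.0385 turn total 0.0005 n 1
-0.09 1.63 0.07 0.001 0.76
```

View pics/e1.png

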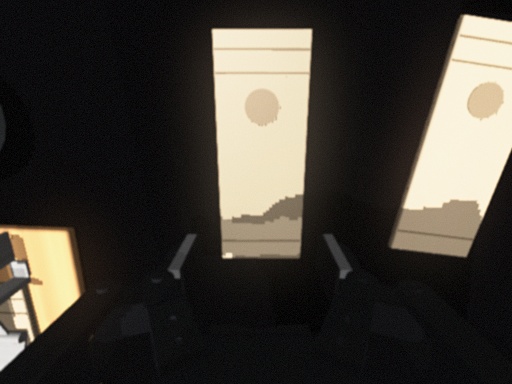

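>>> send_rows(
  steps="-0.1 1 0 0 0.74; 0 1 0 0 0.74; 0 0.6 0 0 0.74; 0 0 0 0 0.74; 0 0 0 0 0.74",
)

```text
clock: 15.38
ee_pos: [604.0, 113.9, 173.7]
tcp_rot: [0.014, -0.707, 0.707, -0.013]
wrist_force: [-0.3, 0.9, 0.4]
gripper_width: 63.1
```

>>> send_rows(
  steps="0 0.05 0 0 0.6; 0 0 0 0 0.55; 0 0 0 0 0.5; 0 0 0 0 0.5; 0 0 0 0 0.5",
)

```text
clock: 15.8
ee_pos: [605.0, 113.9, 175.2]
tcp_rot: [-0.013, 0.707, -0.707, 0.014]
wrist_force: [-2.7, -0.4, 6.3]
gripper_width: 49.7
```

>>> send_rows(
  steps="0 -0.5 0 0 0.5; 0 -2 0 0 0.5; 0 0 0 0 0.5; 0 0 0 0 0.5",
)

```text
clock: 16.13
ee_pos: [605.4, 114.0, 200.7]
tcp_rot: [-0.012, 0.707, -0.707, 0.015]
wrist_force: [-0.3, 0.9, -0.5]
gripper_width: 49.5
```

```bash
python3 -c "
from h import *
show()
p=read_camera('wrist');cv2.imwrite('pics/e2.png',p['frame'])
"
```

```text
t 16.13 tcp [605.4 114.  200.7] x [-0.999 -0.038 -0.004] y [ 0.004  0.    -1.   ] z [ 0.038 -0.999 -0.   ] F [-0.3  0.9 -0.5] w 49.5 q [ 0.1   0.35  1.62 -0.    1.17  1.64]
```

View pics/e2.png

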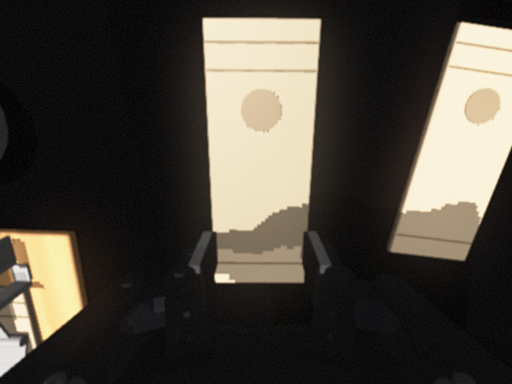

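```bash
python3 -c "
from h import *
p=read_camera('wrist');s,M=st();f=p['frame']
q=at_z(p,[(203.5,19),(321,19),(305,282.5),(213,282.5)],s['ee_pos'][2]-169);print(q.round(1), (q[:2].mean(0)-q[2:].mean(0)).round(1), q.mean(0))
print(((q-s['ee_pos'])@M).round(1))
cv2.imwrite('pics/e3.png',cv2.resize(f[0:300,190:340],None,fx=4,fy=2,interpolation=cv2.INTER_CUBIC))
plan([356,302.4,260],-0.005,0.5)
"
```

```text
[[718.9 144.9  29.8]
 [721.   91.8  29.8]
 [581.2  86.5  29.8]
 [579.  142.4  29.8]] [139.9   3.9   0. ] [650.01471408 116.36874347  29.76376366]
[[-115.6  169.   -26.7]
 [-115.7  169.    26.5]
 [  24.2  169.    26.5]
 [  24.3  169.   -29.5]]
psi 0.0377 turn total 0.0427 n 8
3.01 -0.77 -2.47 0.005 0.5; 3.03 -0.77 -2.46 0.005 0.5; 3.04 -0.77 -2.44 0.005 0.5; 3.05 -0.77 -2.42 0.005 0.5; 3.07 -0.77 -2.41 0.005 0.5
3.08 -0.77 -2.39 0.005 0.5; 3.09 -0.77 -2.37 0.005 0.5; 3.10 -0.77 -2.36 0.005 0.5
```

View pics/e3.png

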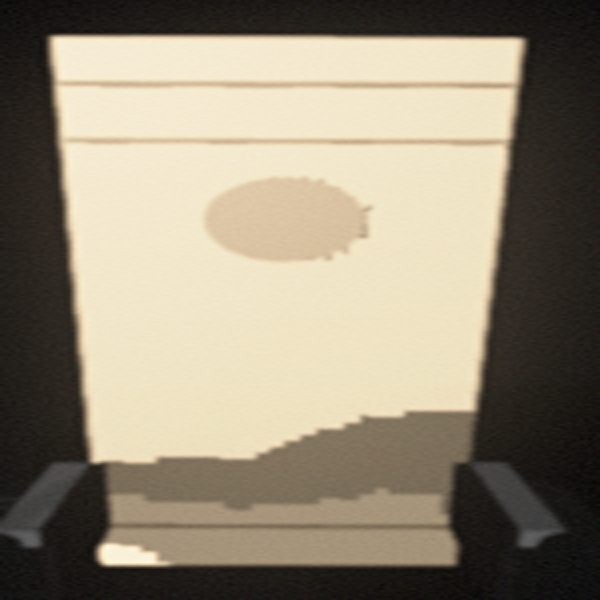

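>>> send_rows(
  steps="3 -3 -2.5 0 0.5; 3 -2 -2.5 0.01 0.5; 3 -1 -2.4 0.01 0.5; 3 0 -2.4 0.01 0.5; 3.1 0 -2.4 0.005 0.5",
)

```text
clock: 16.65
ee_pos: [455.5, 227.7, 253.6]
tcp_rot: [-0.0, 0.707, -0.707, 0.001]
wrist_force: [0.5, 1.3, -0.2]
gripper_width: 49.3
```

>>> send_rows(
  steps="3.1 0 -2.4 0.004 0.5; 3.1 0 -2.4 0 0.5; 3.1 0 -2.3 0 0.5; 0 0 0 0 0.5; 0 0 0 0 0.5",
)

```text
clock: 17.07
ee_pos: [361.8, 299.0, 252.6]
tcp_rot: [0.001, -0.707, 0.707, -0.001]
wrist_force: [0.5, -0.6, -0.2]
gripper_width: 49.1
```

```bash
python3 -c "
from h import *
show()
p=read_camera('wrist');cv2.imwrite('pics/e4.png',p['frame'])
plan([356.3,302.2,200],0,0.5)
"
```

```text
t 17.07 tcp [361.8 299.  252.6] x [-1.    -0.003  0.001] y [-0.001 -0.001 -1.   ] z [ 0.003 -1.     0.001] F [ 0.5 -0.6 -0.2] w 49.1 q [ 0.58 -0.09  2.    0.    1.23  2.15]
psi 0.001 turn total 0.001 n 2
0.34 2.64 -0.19 0.001 0.5; 0.34 2.64 -0.19 0.001 0.5
```

View pics/e4.png

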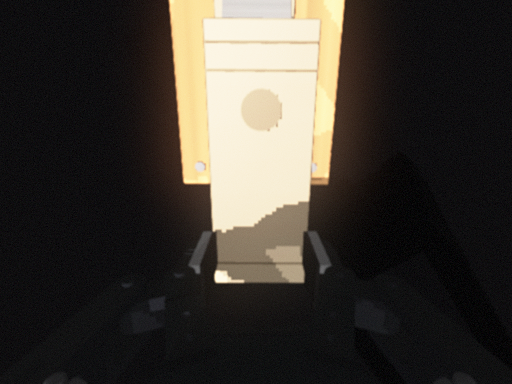

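>>> send_rows(
  steps="0.3 2.5 -0.15 0 0.5; 0.25 2.5 -0.15 0 0.5; 0 0.7 0 0 0.5; 0 0 0 0 0.5; 0 0 0 0 0.5",
)

```text
clock: 17.53
ee_pos: [358.9, 300.4, 196.5]
tcp_rot: [-0.001, -0.707, 0.707, 0.001]
wrist_force: [0.9, 0.3, 0.1]
gripper_width: 49.3
```

```bash
python3 -c "
from h import *
show()
plan([356.3,302.2,190],0,0.5)
p=read_camera('wrist');cv2.imwrite('pics/e5.png',p['frame'])
"
```

```text
t 17.53 tcp [358.9 300.4 196.5] x [-1.     0.002  0.001] y [-0.001 -0.001 -1.   ] z [-0.002 -1.     0.001] F [0.9 0.3 0.1] w 49.3 q [ 0.59 -0.01  2.04 -0.    1.12  2.16]
psi -0.0025 turn total -0.0025 n 1
0.26 0.65 -0.18 -0.002 0.5
```

View pics/e5.png

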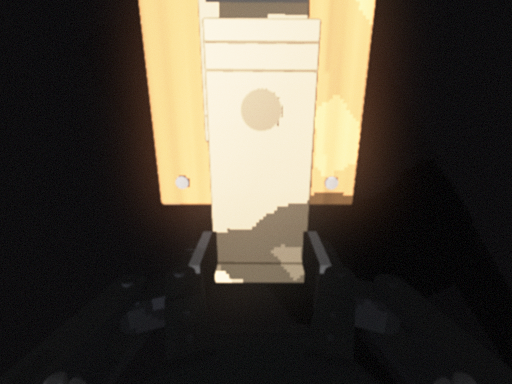

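>>> send_rows(
  steps="0.25 0.3 -0.15 0 0.5; 0 0.2 0 0 0.5; 0 0 0 0 0.5; 0 0 0 0 0.5",
)

```text
clock: 17.92
ee_pos: [355.8, 302.7, 191.9]
tcp_rot: [0.001, 0.707, -0.707, -0.0]
wrist_force: [0.0, -0.1, 0.2]
gripper_width: 49.2
```

>>> send_rows(
  steps="0 0.15 0 0 0.5; 0 0 0 0 0.5; 0 0 0 0 0.5",
)

```text
clock: 18.17
ee_pos: [355.6, 302.6, 190.0]
tcp_rot: [-0.0, -0.707, 0.707, 0.0]
wrist_force: [0.4, 1.3, -0.5]
gripper_width: 49.3
```

Near contact (189.2 expected). Push in, total 85 mm.

>>> send_rows(
  steps="0 0.05 0.06 0 0.5; -1 0 0 0 0.5; -1 0 0.02 0 0.5; -1 0 0.02 0 0.5; -1 0 0.01 0 0.5",
)

```text
clock: 18.58
ee_pos: [396.4, 301.3, 189.2]
tcp_rot: [0.0, -0.707, 0.707, 0.001]
wrist_force: [-13.5, -0.3, 9.5]
gripper_width: 49.3
```

>>> send_rows(
  steps="-1 0 0.01 0 0.5; -1 0 0.01 0 0.5; -0.5 0 0.01 0 0.5; 0 0 0 0 0.5; 0 0 0 0 0.5",
)

```text
clock: 19.0
ee_pos: [421.7, 301.0, 189.6]
tcp_rot: [0.001, 0.707, -0.707, -0.0]
wrist_force: [2.9, -1.7, -1.2]
gripper_width: 49.5
```

```bash
python3 -c "
from h import *
show()
p=read_camera('wrist');cv2.imwrite('pics/e6.png',p['frame'])
"
```

```text
t 19.0 tcp [421.7 301.  189.6] x [-1.     0.002 -0.002] y [ 0.002  0.    -1.   ] z [-0.002 -1.    -0.   ] F [ 2.9 -1.7 -1.2] w 49.5 q [ 0.52  0.13  1.9  -0.    1.1   2.09]
```

View pics/e6.png

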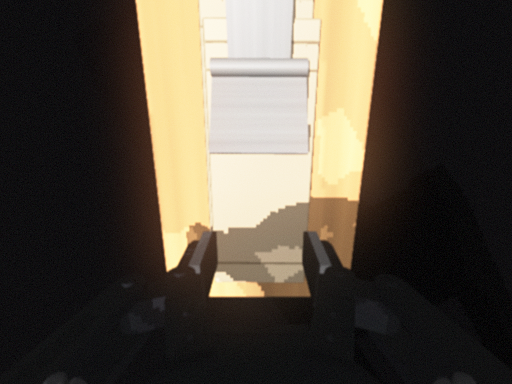

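>>> send_rows(
  steps="-0.6 0 -0.05 0 0.5; -0.6 0 -0.03 0 0.5; -0.4 0 0 0 0.5; 0 0 0 0 0.5; 0 0 0 0 0.5",
)

```text
clock: 19.47
ee_pos: [436.6, 301.9, 189.4]
tcp_rot: [-0.0, -0.707, 0.707, 0.0]
wrist_force: [-0.7, -0.0, -0.2]
gripper_width: 49.0
```

>>> send_rows(
  steps="-0.3 0 0 0 0.5; -0.1 0 0 0 0.5; 0 0 0 0 0.5; 0 0 0 0 0.5",
)

```text
clock: 19.8
ee_pos: [440.4, 301.8, 189.3]
tcp_rot: [-0.0, -0.707, 0.707, 0.001]
wrist_force: [-3.9, -0.3, 0.9]
gripper_width: 49.4
```

>>> send_rows(
  steps="-0.2 0 0 0 0.5; 0 0 0 0 0.5; 0 0 0 0 0.5",
)

```text
clock: 20.05
ee_pos: [442.1, 301.9, 189.3]
tcp_rot: [0.0, -0.707, 0.707, 0.001]
wrist_force: [-5.8, -0.0, 3.0]
gripper_width: 49.3
```

>>> send_rows(
  steps="-0.2 0 0 0 0.5; 0 0 0 0 0.5; 0 0 0 0 0.5",
)

```text
clock: 20.3
ee_pos: [442.8, 302.0, 189.2]
tcp_rot: [0.002, -0.707, 0.707, 0.002]
wrist_force: [-16.6, -0.0, 10.1]
gripper_width: 49.7
```

>>> send_rows(
  steps="-0.2 0 0 0 0.5; 0 0 0 0 0.5; 0 0 0 0 0.5",
)

```text
clock: 20.55
ee_pos: [443.7, 302.1, 189.0]
tcp_rot: [0.003, -0.707, 0.708, 0.003]
wrist_force: [-25.7, -2.2, 17.7]
gripper_width: 49.3
```

```bash
python3 -c "
from h import *
show()
p=read_camera('wrist');cv2.imwrite('pics/e7.png',p['frame'])
"
```

```text
t 20.55 tcp [443.7 302.1 189. ] x [-1.     0.001  0.009] y [-0.009 -0.002 -1.   ] z [-0.001 -1.     0.002] F [-25.7  -2.2  17.7] w 49.3 q [0.5  0.18 1.85 0.   1.12 2.07]
```

View pics/e7.png

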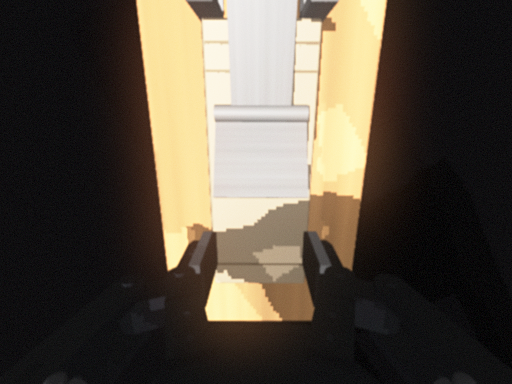

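>>> send_rows(
  steps="0.3 0 0 0 0.5; 0 0 0 0 0.6; 0 0 0 0 0.7; 0 0 0 0 0.7; 0 0.6 0 0 0.7",
  newtons=20,
)

```text
clock: 21.02
ee_pos: [445.0, 302.4, 185.1]
tcp_rot: [0.002, 0.708, -0.707, 0.001]
wrist_force: [0.1, 0.4, -0.0]
gripper_width: 59.5
```

>>> send_rows(
  steps="0 0 0 0 0.7; 0 0 0 0 0.6; 0 0 0 0 0.6; 0 0 0 0 0.6; 0 0 0 0 0.6",
)

```text
clock: 21.43
ee_pos: [443.8, 302.0, 183.7]
tcp_rot: [0.001, 0.707, -0.707, -0.0]
wrist_force: [-2.1, 0.1, 2.5]
gripper_width: 53.2
```

>>> send_rows(
  steps="0 0 0 0 0.65; 0 0 0 0 0.72; 0 0 0 0 0.78; 0 -2 0 0 0.8; 1 -3 0 0 1",
)

```text
clock: 21.85
ee_pos: [433.1, 300.7, 230.9]
tcp_rot: [0.001, -0.706, 0.708, 0.002]
wrist_force: [0.6, 0.4, 0.9]
gripper_width: 78.5
```

>>> send_rows(
  steps="1 -3 0 0 1; 1 -2 0 0 1; 0 0 0 0 1; 0 0 0 0 1",
)

```text
clock: 22.18
ee_pos: [414.1, 302.2, 285.0]
tcp_rot: [0.001, 0.708, -0.707, 0.001]
wrist_force: [0.1, -0.1, -0.1]
gripper_width: 85.4
```

```bash
python3 -c "
from h import *
show()
p=read_camera('wrist');f=p['frame']
cv2.imwrite('pics/e8.png',cv2.resize(f[0:240,180:350],None,fx=3.2,fy=2.5*1,interpolation=cv2.INTER_CUBIC))
for n in ('top','scene'):
  p=read_camera(n);print(n,*carts(p),sep='\n')
"
```

```text
t 22.18 tcp [414.1 302.2 285. ] x [-1.     0.001 -0.003] y [ 0.003  0.002 -1.   ] z [-0.001 -1.    -0.002] F [ 0.1 -0.1 -0.1] w 85.4 q [ 0.53 -0.02  1.86 -0.    1.29  2.1 ]
top
(array([658.2,  -8.6]), -0.094, 144.8, 59.1)
(array([ 655.1, -117.3]), 0.151, 144.7, 59.0)
(array([1054. , -467.4]), -1.376, 140.1, 56.1)
scene
```

View pics/e8.png

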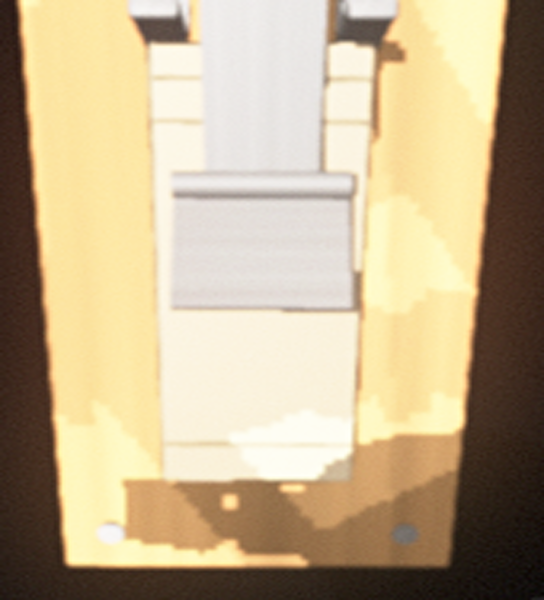

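```bash
python3 -c "
from h import *
plan([613.4,-3.8,250],-0.094,0.78)
"
```

```text
psi -0.0014 turn total 0.0926 n 10
-2.00 0.32 3.05 0.009 0.78; -2.03 0.32 3.03 0.009 0.78; -2.06 0.32 3.01 0.009 0.78; -2.09 0.32 2.99 0.009 0.78; -2.12 0.32 2.97 0.009 0.78
-2.14 0.32 2.95 0.009 0.78; -2.17 0.32 2.93 0.009 0.78; -2.20 0.32 2.91 0.009 0.78; -2.22 0.32 2.89 0.009 0.78; -2.25 0.32 2.87 0.009 0.78
```

>>> send_rows(
  steps="-2 0 3 0.009 0.78; -2 0 3 0.009 0.78; -2.1 0 3 0.009 0.78; -2.1 0 3 0.009 0.78; -2.1 0 3 0.009 0.78",
  newtons=40,
)

```text
clock: 22.75
ee_pos: [514.2, 148.1, 281.7]
tcp_rot: [-0.016, -0.707, 0.707, 0.017]
wrist_force: [0.1, 0.4, 0.6]
gripper_width: 66.9
```

>>> send_rows(
  steps="-2.1 0 3 0.009 0.78; -2.2 1 2.9 0.009 0.78; -2.2 1 2.9 0.009 0.78; -2.2 1 2.9 0.009 0.78; -2.3 1 2.9 0.009 0.78",
)

```text
clock: 23.17
ee_pos: [614.4, -4.8, 240.9]
tcp_rot: [0.032, 0.706, -0.706, -0.034]
wrist_force: [0.6, -0.3, -0.1]
gripper_width: 66.8
```

>>> send_rows(
  steps="0 2 0 0 0.76; 0 2 0 0 0.76; 0 0 0 0 0.76; 0 0 0 0 0.76",
)

```text
clock: 23.5
ee_pos: [612.7, -3.0, 200.4]
tcp_rot: [0.03, 0.706, -0.706, -0.035]
wrist_force: [-0.1, -0.3, 0.2]
gripper_width: 64.9
```

```bash
python3 -c "
from h import *
show()
p=read_camera('wrist');cv2.imwrite('pics/f1.png',p['frame']);print(carts(p,6,60),carts(p,6,90))
plan([613.4,-3.8,174],-0.094,0.76)
"
```

```text
t 23.5 tcp [612.7  -3.  200.4] x [-0.996  0.092  0.006] y [-0.006  0.001 -1.   ] z [-0.092 -0.996  0.   ] F [-0.1 -0.3  0.2] w 64.9 q [-0.09  0.35  1.62 -0.    1.18  1.57]
[(array([658.2,  -7.6]), -0.093, 141.3, 55.4), (array([ 655.2, -116. ]), 0.152, 141.1, 56.6)] [(array([658.3,  -7.6]), -0.094, 140.7, 54.7), (array([ 655.4, -116.3]), 0.151, 140.4, 55.6)]
psi -0.0912 turn total 0.0028 n 1
0.01 2.84 0.10 0.003 0.76
```

View pics/f1.png

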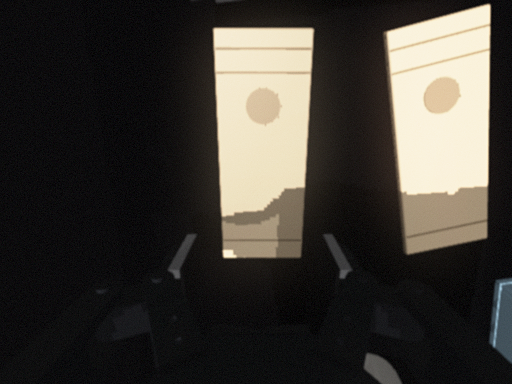

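>>> send_rows(
  steps="0 1 0 0.003 0.74; 0 1 0 0 0.74; 0 0.65 0 0 0.74; 0 0 0 0 0.74; 0 0 0 0 0.74",
)

```text
clock: 23.97
ee_pos: [613.8, -2.6, 176.4]
tcp_rot: [0.033, 0.706, -0.706, -0.034]
wrist_force: [0.3, -0.1, 0.4]
gripper_width: 63.3
```

>>> send_rows(
  steps="0 0 0 0 0.6; 0 0 0 0 0.55; 0 0 0 0 0.5; 0 0 0 0 0.5; 0 0 0 0 0.5",
)

```text
clock: 24.38
ee_pos: [614.5, -2.9, 177.6]
tcp_rot: [-0.034, -0.706, 0.706, 0.033]
wrist_force: [0.6, 0.1, 2.5]
gripper_width: 42.3
```

>>> send_rows(
  steps="0 -0.5 0 0 0.5; 0 -2 0 0 0.5; 0 0 0 0 0.5; 0 0 0 0 0.5",
)

```text
clock: 24.72
ee_pos: [615.1, -2.9, 203.6]
tcp_rot: [-0.035, -0.706, 0.706, 0.032]
wrist_force: [0.2, -0.4, 0.5]
gripper_width: 42.9
```

```bash
python3 -c "
from h import *
show()
p=read_camera('wrist');f=p['frame']
cv2.imwrite('pics/f2.png',cv2.resize(f[0:300,190:340],None,fx=4,fy=2,interpolation=cv2.INTER_CUBIC))
plan([356,302,255],0,0.5)
"
```

```text
t 24.72 tcp [615.1  -2.9 203.6] x [-0.996  0.094 -0.003] y [ 0.003 -0.    -1.   ] z [-0.094 -0.996 -0.   ] F [ 0.2 -0.4  0.5] w 42.9 q [-0.09  0.35  1.62  0.    1.17  1.58]
psi -0.0942 turn total -0.0942 n 11
2.60 -0.48 -2.54 -0.009 0.5; 2.58 -0.48 -2.56 -0.009 0.5; 2.56 -0.48 -2.58 -0.009 0.5; 2.53 -0.48 -2.60 -0.009 0.5; 2.51 -0.48 -2.63 -0.009 0.5
2.49 -0.48 -2.65 -0.009 0.5; 2.47 -0.48 -2.67 -0.009 0.5; 2.44 -0.48 -2.69 -0.009 0.5; 2.42 -0.48 -2.71 -0.009 0.5; 2.40 -0.48 -2.73 -0.009 0.5
2.37 -0.48 -2.75 -0.009 0.5
```

View pics/f2.png

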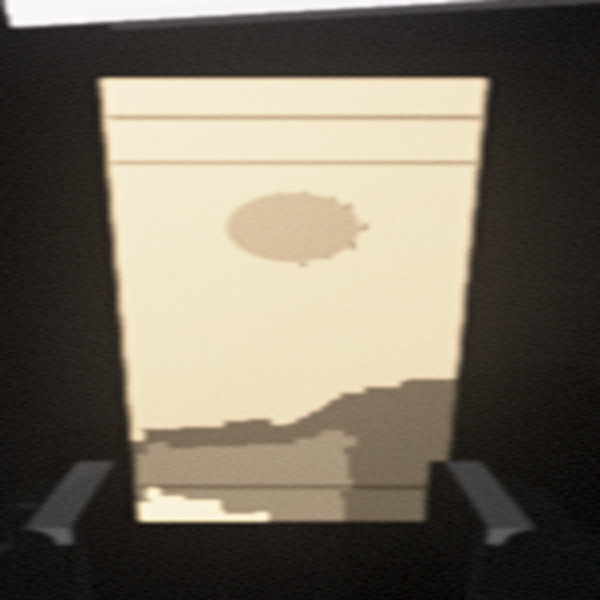

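>>> send_rows(
  steps="0 0 0 0 0.7; 0 0 0 0 0.74; 0 0 0 0 0.74; 0 1 0 0 0.74; 0 1 0 0 0.74",
)

```text
clock: 25.18
ee_pos: [614.4, -2.8, 181.6]
tcp_rot: [-0.034, -0.706, 0.706, 0.033]
wrist_force: [-0.3, 0.3, 0.1]
gripper_width: 63.2
```

>>> send_rows(
  steps="0.12 0.5 0 0 0.74; 0 0.3 0 0 0.74; 0 0 0 0 0.74; 0 0 0 0 0.74",
)

```text
clock: 25.52
ee_pos: [612.8, -2.7, 173.5]
tcp_rot: [0.033, 0.706, -0.706, -0.034]
wrist_force: [-0.2, -0.1, 0.5]
gripper_width: 63.4
```

```bash
python3 -c "
from h import *
show()
p=read_camera('wrist');f=p['frame']
cv2.imwrite('pics/f3.png',f);print(carts(p,6,60),carts(p,6,90))
"
```

```text
t 25.52 tcp [612.8  -2.7 173.5] x [-0.996  0.094  0.001] y [-0.001  0.    -1.   ] z [-0.094 -0.996 -0.   ] F [-0.2 -0.1  0.5] w 63.4 q [-0.09  0.39  1.63  0.    1.12  1.58]
[(array([658.1,  -7.6]), -0.094, 141.1, 55.2), (array([ 654.3, -111. ]), 0.173, 141.8, 48.0)] [(array([658.2,  -7.6]), -0.094, 140.6, 54.6), (array([ 654.4, -111.1]), 0.182, 141.5, 46.6)]
```

View pics/f3.png

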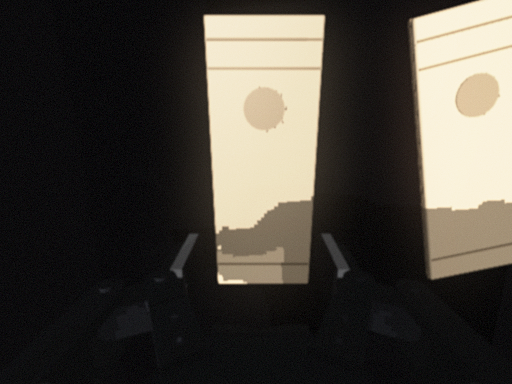

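>>> send_rows(
  steps="0 0.07 0 0 0.7; 0 0 0 0 0.6; 0 0 0 0 0.5; 0 0 0 0 0.5; 0 0 0 0 0.5",
  newtons=50,
)

```text
clock: 25.98
ee_pos: [613.5, -2.8, 174.5]
tcp_rot: [-0.034, -0.706, 0.706, 0.033]
wrist_force: [-2.3, -0.1, 5.4]
gripper_width: 50.8
```

>>> send_rows(
  steps="0 0 0 0 0.5; 0 -0.5 0 0 0.5; 0 -2 0 0 0.5; 0 0 0 0 0.5; 0 0 0 0 0.5",
)

```text
clock: 26.4
ee_pos: [613.9, -2.8, 199.9]
tcp_rot: [-0.035, -0.706, 0.706, 0.032]
wrist_force: [-0.1, 0.2, 0.0]
gripper_width: 50.6
```

```bash
python3 -c "
from h import *
show()
p=read_camera('wrist');f=p['frame']
cv2.imwrite('pics/f4.png',cv2.resize(f[0:300,190:340],None,fx=4,fy=2,interpolation=cv2.INTER_CUBIC))
plan([356,302,255],0,0.5)
"
```

```text
t 26.4 tcp [613.9  -2.8 199.9] x [-0.996  0.094 -0.003] y [ 0.003 -0.    -1.   ] z [-0.094 -0.996 -0.   ] F [-0.1  0.2  0. ] w 50.6 q [-0.09  0.35  1.62  0.    1.16  1.58]
psi -0.0942 turn total -0.0942 n 11
2.59 -0.51 -2.54 -0.009 0.5; 2.57 -0.51 -2.56 -0.009 0.5; 2.55 -0.51 -2.58 -0.009 0.5; 2.52 -0.51 -2.60 -0.009 0.5; 2.50 -0.51 -2.63 -0.009 0.5
2.48 -0.51 -2.65 -0.009 0.5; 2.46 -0.51 -2.67 -0.009 0.5; 2.43 -0.51 -2.69 -0.009 0.5; 2.41 -0.51 -2.71 -0.009 0.5; 2.39 -0.51 -2.73 -0.009 0.5
2.36 -0.51 -2.75 -0.009 0.5
```

View pics/f4.png

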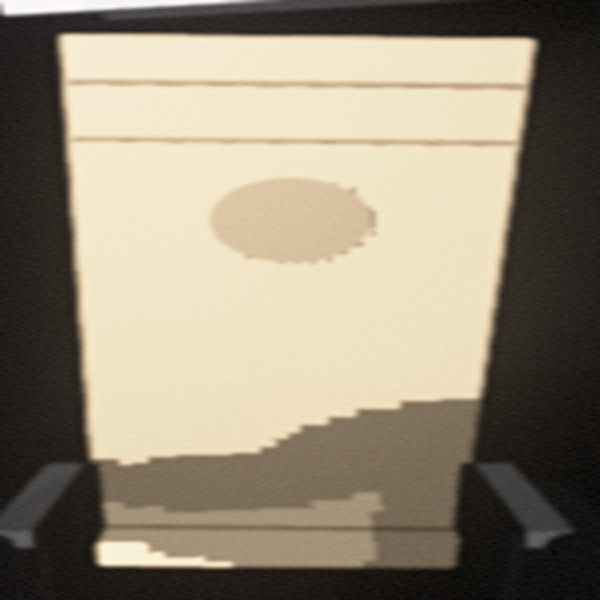

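>>> send_rows(
  steps="2.6 -3 -2.5 -0.01 0.5; 2.6 -1.5 -2.6 -0.01 0.5; 2.5 -0.5 -2.6 -0.01 0.5; 2.5 0 -2.6 -0.01 0.5; 2.5 0 -2.6 -0.01 0.5",
)

```text
clock: 26.87
ee_pos: [497.3, 133.2, 244.6]
tcp_rot: [0.016, 0.707, -0.707, -0.016]
wrist_force: [-0.2, 0.9, -1.1]
gripper_width: 50.5
```

>>> send_rows(
  steps="2.5 0 -2.6 -0.01 0.5; 2.5 0 -2.7 -0.01 0.5; 2.4 0 -2.7 -0.01 0.5; 2.4 0 -2.7 -0.01 0.5; 2.4 0 -2.7 -0.01 0.5",
)

```text
clock: 27.28
ee_pos: [378.1, 270.1, 244.1]
tcp_rot: [0.002, -0.707, 0.707, -0.002]
wrist_force: [0.9, -0.1, -0.0]
gripper_width: 51.1
```

```bash
python3 -c "
from h import *
show()
plan([356.3,302,205],0.008,0.5)
"
```

```text
t 27.28 tcp [378.1 270.1 244.1] x [-1.    -0.006  0.001] y [-0.001 -0.    -1.   ] z [ 0.006 -1.     0.   ] F [ 0.9 -0.1 -0. ] w 51.1 q [ 0.51 -0.1   2.02  0.    1.22  2.07]
psi 0.0061 turn total -0.0019 n 2
1.08 1.96 -1.60 -0.001 0.5; 1.08 1.96 -1.60 -0.001 0.5
```

>>> send_rows(
  steps="1 0 -1.3 0 0.5; 0.8 1.5 -1.2 0 0.5; 0 1 0 0 0.5; 0 1 0 0 0.5; 0 0 0 0 0.5",
)

```text
clock: 27.7
ee_pos: [360.7, 292.9, 206.9]
tcp_rot: [0.004, -0.706, 0.708, -0.001]
wrist_force: [-0.7, -0.9, -0.6]
gripper_width: 50.7
```

>>> send_rows(
  steps="0 0 0 0 0.5; 0 0 0 0 0.5",
)

```text
clock: 27.87
ee_pos: [362.3, 293.5, 210.0]
tcp_rot: [0.002, -0.707, 0.707, -0.002]
wrist_force: [0.3, 0.3, 0.1]
gripper_width: 50.6
```

```bash
python3 -c "
from h import *
show()
p=read_camera('wrist');f=p['frame']
cv2.imwrite('pics/f5.png',f)
plan([356.3,302,196],0.008,0.5)
"
```

```text
t 27.87 tcp [362.3 293.5 210. ] x [-1.    -0.005  0.   ] y [-0. -0. -1.] z [ 0.005 -1.     0.   ] F [0.3 0.3 0.1] w 50.6 q [ 0.57 -0.04  2.04 -0.    1.14  2.14]
psi 0.0045 turn total -0.0035 n 1
0.61 1.43 -0.84 -0.004 0.5
```

View pics/f5.png

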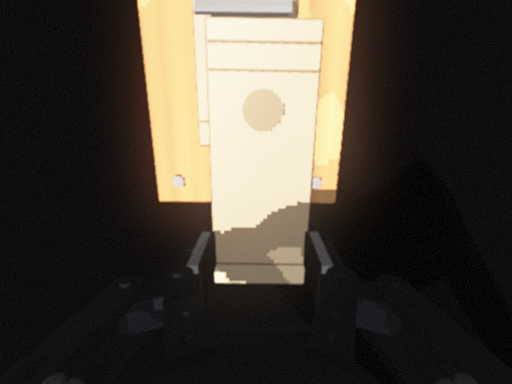

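>>> send_rows(
  steps="0.6 0 -0.84 -0.003 0.5; 0 0.8 0 0 0.5; 0 0.3 0 0 0.5; 0 0 0 0 0.5; 0 0 0 0 0.5",
)

```text
clock: 28.33
ee_pos: [355.3, 302.4, 198.5]
tcp_rot: [0.003, -0.707, 0.707, -0.003]
wrist_force: [-0.4, -0.5, -1.8]
gripper_width: 50.4
```

```bash
python3 -c "
from h import *
show()
p=read_camera('wrist');f=p['frame']
cv2.imwrite('pics/f6.png',f)
plan([356.3,302,195],0.008,0.5)
"
```

```text
t 28.33 tcp [355.3 302.4 198.5] x [-1.    -0.009  0.001] y [-0.001 -0.001 -1.   ] z [ 0.009 -1.     0.001] F [-0.4 -0.5 -1.8] w 50.4 q [ 0.6  -0.02  2.04 -0.    1.12  2.16]
psi 0.0089 turn total 0.0009 n 1
-0.08 0.38 0.04 0.001 0.5
```

View pics/f6.png

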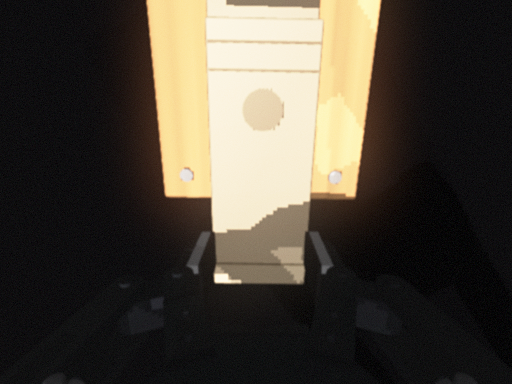

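>>> send_rows(
  steps="0 0.2 0 0 0.5; 0 0.1 0 0 0.5; 0 0 0 0 0.5; 0 0 0 0 0.5",
)

```text
clock: 28.72
ee_pos: [355.6, 302.4, 195.9]
tcp_rot: [0.003, -0.707, 0.707, -0.003]
wrist_force: [-0.2, -0.0, -0.2]
gripper_width: 50.5
```

>>> send_rows(
  steps="-0.8 0.03 0 0 0.5; -1 0 0 0 0.5; -1 0 0.02 0 0.5; -1 0 0.02 0 0.5; 0 0 0 0 0.5",
)

```text
clock: 29.13
ee_pos: [395.5, 302.3, 195.7]
tcp_rot: [-0.003, 0.707, -0.707, 0.003]
wrist_force: [0.7, -0.4, -0.8]
gripper_width: 50.7
```

>>> send_rows(
  steps="-1 0 0.01 0 0.5; -1 0 0.01 0 0.5; -0.8 0 0.01 0 0.5; 0 0 0 0 0.5; 0 0 0 0 0.5",
)

```text
clock: 29.55
ee_pos: [422.6, 302.3, 195.9]
tcp_rot: [-0.002, 0.707, -0.707, 0.004]
wrist_force: [2.8, -0.7, -1.5]
gripper_width: 50.4
```

```bash
python3 -c "
from h import *
show()
p=read_camera('wrist');f=p['frame']
cv2.imwrite('pics/f7.png',f)
"
```

```text
t 29.55 tcp [422.6 302.3 195.9] x [-1.    -0.008 -0.002] y [ 0.002  0.    -1.   ] z [ 0.008 -1.    -0.   ] F [ 2.8 -0.7 -1.5] w 50.4 q [ 0.52  0.12  1.9  -0.    1.12  2.09]
```

View pics/f7.png

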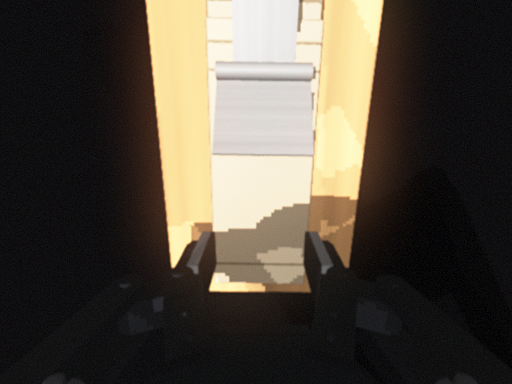

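>>> send_rows(
  steps="-0.6 0.05 0.03 0 0.5; -0.6 0 0.02 0 0.5; -0.4 0 0 0 0.5; 0 0 0 0 0.5; 0 0 0 0 0.5",
)

```text
clock: 30.02
ee_pos: [438.0, 302.0, 195.2]
tcp_rot: [-0.003, 0.707, -0.707, 0.003]
wrist_force: [-0.3, -0.6, -1.4]
gripper_width: 50.8
```

>>> send_rows(
  steps="-0.3 0 0 0 0.5; -0.1 0 0 0 0.5; 0 0 0 0 0.5; 0 0 0 0 0.5",
)

```text
clock: 30.35
ee_pos: [441.6, 302.0, 195.1]
tcp_rot: [0.003, -0.707, 0.707, -0.003]
wrist_force: [-3.2, 0.0, -2.0]
gripper_width: 50.6
```

>>> send_rows(
  steps="-0.2 0 0 0 0.5; 0 0 0 0 0.5; 0 0 0 0 0.5",
)

```text
clock: 30.6
ee_pos: [442.4, 302.0, 194.6]
tcp_rot: [0.004, -0.707, 0.707, -0.002]
wrist_force: [-9.2, 0.2, 1.5]
gripper_width: 50.8
```

>>> send_rows(
  steps="-0.2 0 0 0 0.5; 0 0 0 0 0.5; 0 0 0 0 0.5",
)

```text
clock: 30.85
ee_pos: [443.2, 302.1, 194.5]
tcp_rot: [0.006, -0.707, 0.708, -0.001]
wrist_force: [-18.5, -0.3, 10.0]
gripper_width: 50.4
```

>>> send_rows(
  steps="0.2 0 0 0 0.5; 0 0 0 0 0.6; 0 0 0 0 0.7; 0 0 0 0 0.7; 0 0.6 0 0 0.7",
  newtons=20,
)

```text
clock: 31.27
ee_pos: [445.0, 302.6, 191.0]
tcp_rot: [-0.002, 0.708, -0.706, 0.005]
wrist_force: [0.4, -0.2, 1.0]
gripper_width: 59.9
```

>>> send_rows(
  steps="0 0 0 0 0.7; 0 0 0 0 0.6; 0 0 0 0 0.6; 0 0 0 0 0.6; 0 0 0 0 0.6",
)

```text
clock: 31.68
ee_pos: [443.7, 302.0, 189.1]
tcp_rot: [0.003, -0.707, 0.707, -0.003]
wrist_force: [2.3, -1.4, -1.6]
gripper_width: 53.3
```

>>> send_rows(
  steps="0 0 0 0 0.65; 0 0 0 0 0.72; 0 0 0 0 0.78; 0 -2 0 0 0.8; 1 -3 0 0 1",
)

```text
clock: 32.1
ee_pos: [433.0, 301.1, 236.8]
tcp_rot: [0.005, -0.706, 0.708, -0.001]
wrist_force: [1.2, 1.6, 0.0]
gripper_width: 78.4
```

>>> send_rows(
  steps="1 -3 0 0 1; 1 -2 0 0 1; 0 0 0 0 1; 0 0 0 0 1",
)

```text
clock: 32.43
ee_pos: [413.9, 302.3, 291.0]
tcp_rot: [-0.002, 0.708, -0.706, 0.005]
wrist_force: [0.3, 0.4, 0.1]
gripper_width: 85.5
```

```bash
python3 -c "
from h import *
show()
p=read_camera('wrist');f=p['frame']
cv2.imwrite('pics/f8.png',cv2.resize(f[0:240,180:350],None,fx=3.2,fy=2.5*1,interpolation=cv2.INTER_CUBIC))
p=read_camera('top');print(*carts(p),sep='\n')
cv2.imwrite('pics/f9.png',p['frame'])
"
```

```text
t 32.43 tcp [413.9 302.3 291. ] x [-1.    -0.009 -0.003] y [ 0.003  0.002 -1.   ] z [ 0.009 -1.    -0.002] F [0.3 0.4 0.1] w 85.5 q [ 0.53 -0.02  1.86  0.    1.3   2.09]
(array([ 655.2, -117.3]), 0.151, 145.1, 59.3)
```

View pics/f8.png

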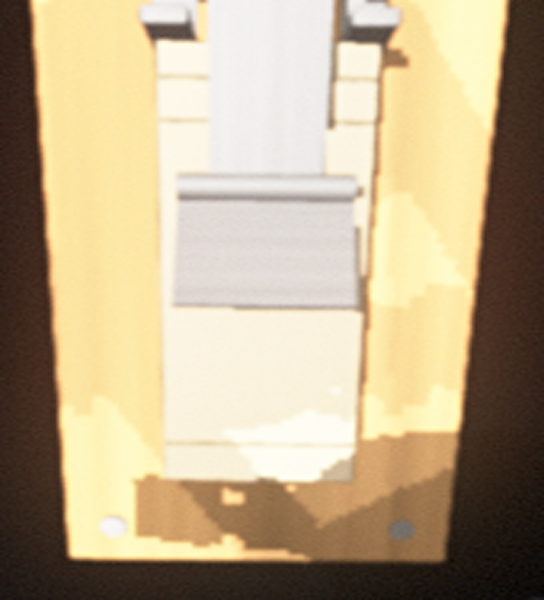

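View pics/f9.png

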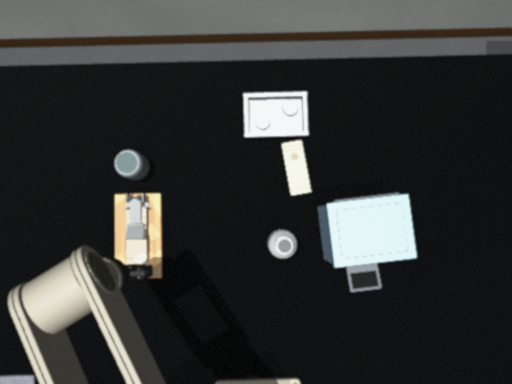

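```bash
python3 -c "
from h import *
plan([610.7,-123.3,250],0.151,0.78)
"
```

```text
psi 0.0089 turn total -0.1421 n 12
-1.61 0.32 3.56 -0.012 0.78; -1.57 0.32 3.57 -0.012 0.78; -1.53 0.32 3.59 -0.012 0.78; -1.48 0.32 3.61 -0.012 0.78; -1.44 0.32 3.63 -0.012 0.78
-1.40 0.32 3.65 -0.012 0.78; -1.36 0.32 3.66 -0.012 0.78; -1.31 0.32 3.68 -0.012 0.78; -1.27 0.32 3.69 -0.012 0.78; -1.22 0.32 3.71 -0.012 0.78
-1.18 0.32 3.72 -0.012 0.78; -1.14 0.32 3.74 -0.012 0.78
```

>>> send_rows(
  steps="-1.6 0 3.5 -0.012 0.78; -1.6 0 3.6 -0.012 0.78; -1.5 0 3.6 -0.012 0.78; -1.5 0 3.6 -0.012 0.78; -1.4 0 3.6 -0.012 0.78",
  newtons=50,
)

```text
clock: 32.95
ee_pos: [495.5, 123.4, 287.3]
tcp_rot: [0.026, -0.707, 0.707, -0.024]
wrist_force: [-0.3, -0.7, -0.6]
gripper_width: 66.8
```

>>> send_rows(
  steps="-1.4 0 3.6 -0.012 0.78; -1.4 0 3.7 -0.012 0.78; -1.3 0 3.7 -0.012 0.78; -1.3 0.5 3.7 -0.012 0.78; -1.2 0.8 3.7 -0.012 0.78",
)

```text
clock: 33.37
ee_pos: [578.8, -54.1, 274.9]
tcp_rot: [-0.046, 0.706, -0.706, 0.045]
wrist_force: [0.1, 0.1, 0.3]
gripper_width: 66.7
```

>>> send_rows(
  steps="-1.2 1 3.7 -0.012 0.78; -1.1 2 3.7 -0.01 0.78; 0 3 0 0 0.76; 0 1.5 0 0 0.76; 0 0 0 0 0.76",
)

```text
clock: 33.78
ee_pos: [607.3, -121.0, 194.5]
tcp_rot: [-0.056, 0.707, -0.704, 0.049]
wrist_force: [0.0, 0.5, -1.2]
gripper_width: 65.3
```

>>> send_rows(
  steps="0 0 0 0 0.76; 0 0 0 0 0.76",
)

```text
clock: 33.95
ee_pos: [610.5, -120.4, 202.1]
tcp_rot: [-0.053, 0.705, -0.705, 0.053]
wrist_force: [0.2, -0.1, 1.3]
gripper_width: 64.7
```

```bash
python3 -c "
from h import *
show()
p=read_camera('wrist');cv2.imwrite('pics/g1.png',p['frame']);print(carts(p,6,60),carts(p,6,90))
plan([610.7,-123.3,174],0.151,0.76)
"
```

```text
t 33.95 tcp [ 610.5 -120.4  202.1] x [-0.989 -0.151  0.   ] y [-0.  0. -1.] z [ 0.151 -0.989 -0.   ] F [ 0.2 -0.1  1.3] w 64.7 q [-0.28  0.37  1.6  -0.    1.18  1.14]
[(array([ 655.2, -116.6]), 0.152, 141.1, 55.8)] [(array([ 655.1, -116.6]), 0.152, 140.7, 55.0)]
psi 0.1514 turn total 0.0004 n 1
0.06 2.92 0.29 0.000 0.76
```

View pics/g1.png

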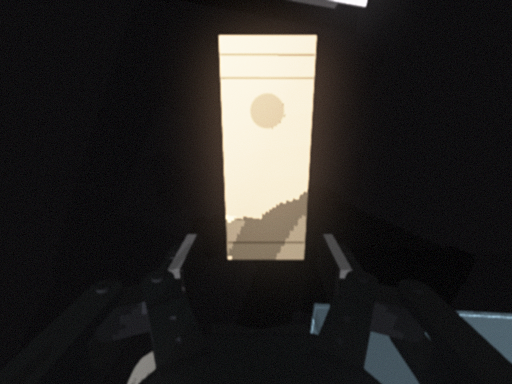

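>>> send_rows(
  steps="0.05 0 0.28 0 0.76; 0 1.2 0 0 0.74; 0 1.2 0 0 0.74; 0 0.5 0 0 0.74; 0 0 0 0 0.74",
)

```text
clock: 34.42
ee_pos: [608.9, -122.9, 170.2]
tcp_rot: [-0.055, 0.706, -0.705, 0.052]
wrist_force: [-0.4, 0.4, -0.5]
gripper_width: 63.3
```

>>> send_rows(
  steps="0 0 0 0 0.74; 0 0 0 0 0.74",
)

```text
clock: 34.58
ee_pos: [610.3, -123.3, 172.9]
tcp_rot: [-0.053, 0.705, -0.705, 0.053]
wrist_force: [-0.0, 0.3, 0.1]
gripper_width: 63.4
```

>>> send_rows(
  steps="0 0 0 0 0.65; 0 0 0 0 0.55; 0 0 0 0 0.5; 0 0 0 0 0.5; 0 0 0 0 0.5",
)

```text
clock: 35.0
ee_pos: [610.8, -123.5, 174.2]
tcp_rot: [0.053, -0.705, 0.705, -0.054]
wrist_force: [-2.3, 1.0, 5.7]
gripper_width: 51.1
```

>>> send_rows(
  steps="0 0 0 0 0.5; 0 -0.5 0 0 0.5; 0 -2 0 0 0.5; 0 0 0 0 0.5; 0 0 0 0 0.5",
)

```text
clock: 35.42
ee_pos: [611.1, -123.6, 199.4]
tcp_rot: [0.052, -0.705, 0.706, -0.054]
wrist_force: [0.3, -0.9, -0.9]
gripper_width: 50.9
```

```bash
python3 -c "
from h import *
show()
p=read_camera('wrist');f=p['frame']
cv2.imwrite('pics/g2.png',cv2.resize(f[0:300,190:340],None,fx=4,fy=2,interpolation=cv2.INTER_CUBIC))
plan([356,302,260],0,0.5)
"
```

```text
t 35.42 tcp [ 611.1 -123.6  199.4] x [-0.989 -0.15  -0.003] y [ 0.003 -0.001 -1.   ] z [ 0.15  -0.989  0.001] F [ 0.3 -0.9 -0.9] w 50.9 q [-0.28  0.37  1.6   0.    1.17  1.14]
psi 0.1508 turn total 0.1508 n 13
1.44 -0.47 -3.53 0.012 0.5; 1.48 -0.47 -3.51 0.012 0.5; 1.53 -0.47 -3.50 0.012 0.5; 1.57 -0.47 -3.48 0.012 0.5; 1.61 -0.47 -3.46 0.012 0.5
1.65 -0.47 -3.44 0.012 0.5; 1.69 -0.47 -3.42 0.012 0.5; 1.73 -0.47 -3.40 0.012 0.5; 1.76 -0.47 -3.38 0.012 0.5; 1.80 -0.47 -3.36 0.012 0.5
1.84 -0.47 -3.34 0.012 0.5; 1.88 -0.47 -3.32 0.012 0.5; 1.92 -0.47 -3.30 0.012 0.5
```

View pics/g2.png

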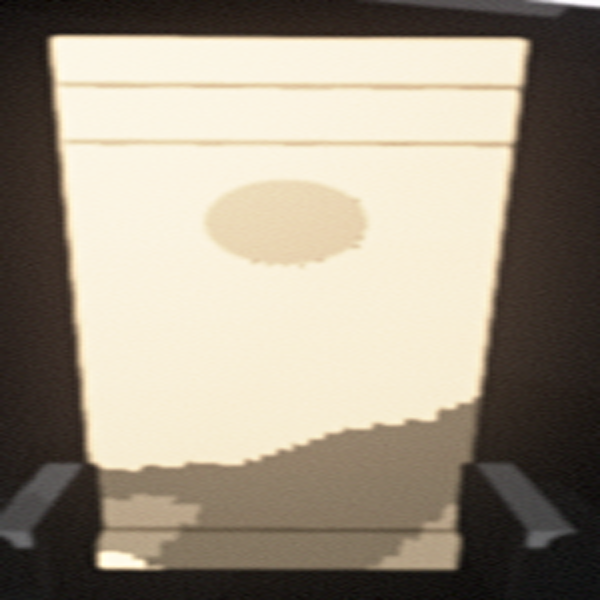

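>>> send_rows(
  steps="1.4 -3 -3 0.012 0.5; 1.5 -2 -3.5 0.012 0.5; 1.5 -1 -3.5 0.012 0.5; 1.6 0 -3.5 0.012 0.5; 1.6 0 -3.5 0.012 0.5",
)

```text
clock: 35.88
ee_pos: [514.4, 33.9, 255.3]
tcp_rot: [-0.031, 0.706, -0.706, 0.032]
wrist_force: [0.3, 1.0, -0.6]
gripper_width: 50.9
```

>>> send_rows(
  steps="1.6 0 -3.5 0.012 0.5; 1.7 0 -3.4 0.012 0.5; 1.7 0 -3.4 0.012 0.5; 1.8 0 -3.4 0.012 0.5; 1.8 0 -3.4 0.012 0.5",
)

```text
clock: 36.3
ee_pos: [416.4, 198.8, 254.4]
tcp_rot: [0.011, -0.707, 0.707, -0.01]
wrist_force: [0.2, 0.8, 0.4]
gripper_width: 51.5
```

>>> send_rows(
  steps="1.8 0 -3.3 0.012 0.5; 1.9 0 -3.3 0.012 0.5; 1.9 0 -3.3 0.006 0.5; 0 0 0 0 0.5; 0 0 0 0 0.5",
)

```text
clock: 36.72
ee_pos: [358.8, 296.9, 254.4]
tcp_rot: [0.002, -0.707, 0.707, -0.001]
wrist_force: [-0.3, 0.2, 0.6]
gripper_width: 51.1
```

```bash
python3 -c "
from h import *
show()
plan([356.3,302,210],0.001,0.5)
"
```

```text
t 36.72 tcp [358.8 296.9 254.4] x [-1.    -0.005  0.001] y [-0.001 -0.001 -1.   ] z [ 0.005 -1.     0.001] F [-0.3  0.2  0.6] w 51.1 q [ 0.58 -0.11  2.01 -0.    1.24  2.15]
psi 0.0053 turn total 0.0043 n 2
0.12 2.22 -0.25 0.002 0.5; 0.12 2.22 -0.25 0.002 0.5
```

>>> send_rows(
  steps="0.2 1 -0.45 0.003 0.5; 0 2 0 0 0.5; 0 1.2 0 0 0.5; 0 0 0 0 0.5; 0 0 0 0 0.5",
)

```text
clock: 37.13
ee_pos: [358.3, 298.8, 211.9]
tcp_rot: [-0.001, -0.706, 0.708, 0.002]
wrist_force: [-0.0, 0.1, 0.6]
gripper_width: 51.0
```

>>> send_rows(
  steps="0 0 0 0 0.5; 0 0 0 0 0.5",
)

```text
clock: 37.3
ee_pos: [359.1, 300.0, 214.1]
tcp_rot: [0.002, 0.707, -0.707, -0.001]
wrist_force: [-0.3, -0.2, -0.3]
gripper_width: 50.9
```

```bash
python3 -c "
from h import *
show()
p=read_camera('wrist');f=p['frame']
cv2.imwrite('pics/g3.png',f)
plan([356.3,302,201.5],0.001,0.5)
"
```

```text
t 37.3 tcp [359.1 300.  214.1] x [-1.     0.003 -0.001] y [ 0.001  0.001 -1.   ] z [-0.003 -1.    -0.001] F [-0.3 -0.2 -0.3] w 50.9 q [ 0.59 -0.04  2.03 -0.    1.15  2.16]
psi -0.0031 turn total -0.0041 n 1
0.27 1.27 -0.19 -0.004 0.5
```

View pics/g3.png

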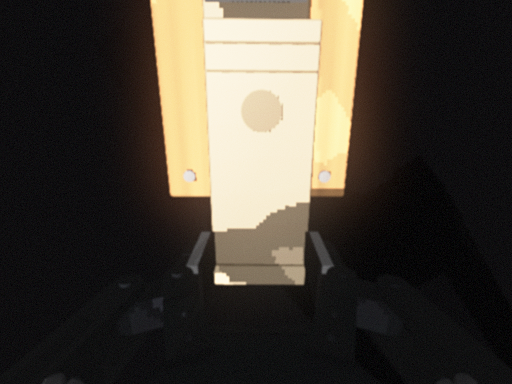

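>>> send_rows(
  steps="0.27 0.5 -0.2 -0.003 0.5; 0 0.5 0 0 0.5; 0 0.15 0 0 0.5; 0 0 0 0 0.5; 0 0 0 0 0.5",
)

```text
clock: 37.77
ee_pos: [355.4, 302.1, 201.6]
tcp_rot: [0.001, -0.707, 0.707, -0.0]
wrist_force: [-0.5, 1.0, -0.6]
gripper_width: 50.9
```

>>> send_rows(
  steps="0 0 0 0 0.5; 0 0 0 0 0.5",
)

```text
clock: 37.93
ee_pos: [355.7, 302.2, 202.0]
tcp_rot: [-0.0, 0.707, -0.707, 0.0]
wrist_force: [-0.3, 0.3, -0.7]
gripper_width: 50.5
```

>>> send_rows(
  steps="-0.8 0.1 0.02 0 0.5; -1 0 0.02 0 0.5; -1 0 0.01 0 0.5; -1 0 0.01 0 0.5; 0 0 0 0 0.5",
)

```text
clock: 38.35
ee_pos: [395.4, 301.4, 200.9]
tcp_rot: [0.0, 0.707, -0.707, -0.0]
wrist_force: [0.8, 0.3, -0.3]
gripper_width: 51.1
```

>>> send_rows(
  steps="-1 0 0.01 0 0.5; -1 0 0.01 0 0.5; -0.8 0 0.01 0 0.5; 0 0 0 0 0.5; 0 0 0 0 0.5",
)

```text
clock: 38.77
ee_pos: [422.4, 301.2, 200.9]
tcp_rot: [0.0, 0.707, -0.707, 0.001]
wrist_force: [2.4, -0.3, -1.5]
gripper_width: 50.7
```

>>> send_rows(
  steps="-0.6 0.05 0 0 0.5; -0.6 0 0 0 0.5; -0.4 0 0 0 0.5; 0 0 0 0 0.5; 0 0 0 0 0.5",
)

```text
clock: 39.18
ee_pos: [437.5, 301.3, 200.2]
tcp_rot: [0.0, -0.707, 0.707, -0.0]
wrist_force: [-0.9, 0.4, -1.3]
gripper_width: 51.0
```

```bash
python3 -c "
from h import *
show()
p=read_camera('wrist');f=p['frame']
cv2.imwrite('pics/g4.png',f)
"
```

```text
t 39.18 tcp [437.5 301.3 200.2] x [-1.    -0.001  0.   ] y [-0. -0. -1.] z [ 0.001 -1.     0.   ] F [-0.9  0.4 -1.3] w 51.0 q [0.51 0.15 1.86 0.   1.13 2.08]
```

View pics/g4.png

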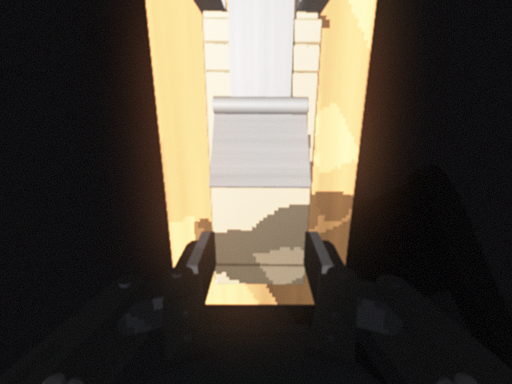

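>>> send_rows(
  steps="-0.3 0 -0.02 0 0.5; -0.1 0 0 0 0.5; 0 0 0 0 0.5; 0 0 0 0 0.5",
)

```text
clock: 39.57
ee_pos: [441.2, 301.6, 200.2]
tcp_rot: [0.001, -0.707, 0.707, -0.0]
wrist_force: [-5.5, -0.3, 0.8]
gripper_width: 51.0
```

>>> send_rows(
  steps="-0.2 0 0 0 0.5; 0 0 0 0 0.5; 0 0 0 0 0.5",
)

```text
clock: 39.82
ee_pos: [442.7, 301.6, 200.2]
tcp_rot: [0.001, -0.707, 0.707, 0.001]
wrist_force: [-8.5, -0.4, 5.3]
gripper_width: 50.8
```

>>> send_rows(
  steps="-0.2 0 0 0 0.5; 0 0 0 0 0.5; 0 0 0 0 0.5",
)

```text
clock: 40.07
ee_pos: [443.5, 301.7, 200.1]
tcp_rot: [0.003, -0.707, 0.707, 0.002]
wrist_force: [-19.2, -0.9, 12.6]
gripper_width: 50.9
```

>>> send_rows(
  steps="0.2 0 0 0 0.5; 0 0 0 0 0.6; 0 0 0 0 0.7; 0 0 0 0 0.7; 0 0.6 0 0 0.7",
  newtons=20,
)

```text
clock: 40.48
ee_pos: [444.7, 302.0, 195.9]
tcp_rot: [0.001, 0.708, -0.707, 0.002]
wrist_force: [0.1, 0.6, -0.6]
gripper_width: 59.7
```

>>> send_rows(
  steps="0 0 0 0 0.7; 0 0 0 0 0.6; 0 0 0 0 0.6; 0 0 0 0 0.6; 0 0 0 0 0.6",
)

```text
clock: 40.9
ee_pos: [443.6, 301.4, 194.2]
tcp_rot: [0.0, -0.707, 0.707, -0.0]
wrist_force: [0.9, -0.8, -1.9]
gripper_width: 53.4
```

>>> send_rows(
  steps="0 0 0 0 0.65; 0 0 0 0 0.72; 0 0 0 0 0.78; 0 -2 0 0 0.8; 1 -3 0 0 1",
)

```text
clock: 41.32
ee_pos: [433.0, 300.6, 242.0]
tcp_rot: [0.002, -0.706, 0.708, 0.001]
wrist_force: [0.0, 0.4, 1.1]
gripper_width: 78.5
```

>>> send_rows(
  steps="1 -3 0 0 1; 1 -2 0 0 1; 0 0 0 0 1; 0 0 0 0 1",
)

```text
clock: 41.65
ee_pos: [413.9, 302.0, 296.2]
tcp_rot: [0.001, 0.708, -0.706, 0.002]
wrist_force: [0.4, 0.4, -0.2]
gripper_width: 85.4
```

```bash
python3 -c "
from h import *
show()
p=read_camera('wrist');f=p['frame']
cv2.imwrite('pics/g5.png',cv2.resize(f[0:240,180:350],None,fx=3.2,fy=2.5*1,interpolation=cv2.INTER_CUBIC))
p=read_camera('scene');cv2.imwrite('pics/g6.png',cv2.resize(p['frame'][120:280,110:390],None,fx=2.8,fy=2.8,interpolation=cv2.INTER_CUBIC))
p=read_camera('top');f=p['frame']
cv2.imwrite('pics/g7.png',cv2.resize(f[180:300,250:430],None,fx=4,fy=4,interpolation=cv2.INTER_CUBIC))
"
```

```text
t 41.65 tcp [413.9 302.  296.2] x [-1.    -0.001 -0.004] y [ 0.004  0.002 -1.   ] z [ 0.001 -1.    -0.002] F [ 0.4  0.4 -0.2] w 85.4 q [ 0.53 -0.03  1.86 -0.    1.31  2.1 ]
```

View pics/g5.png

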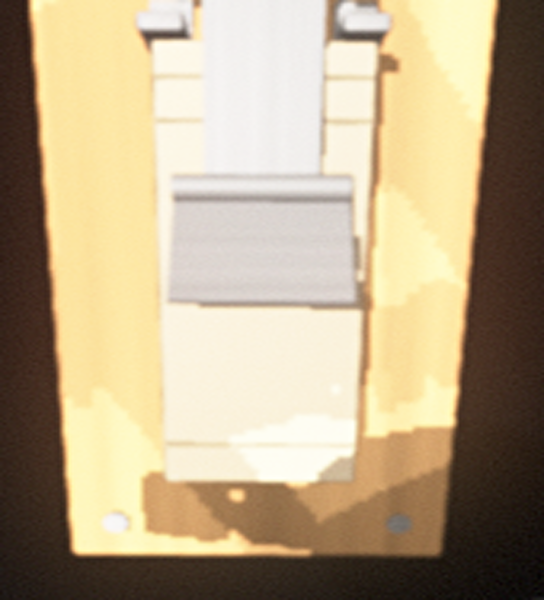

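View pics/g6.png

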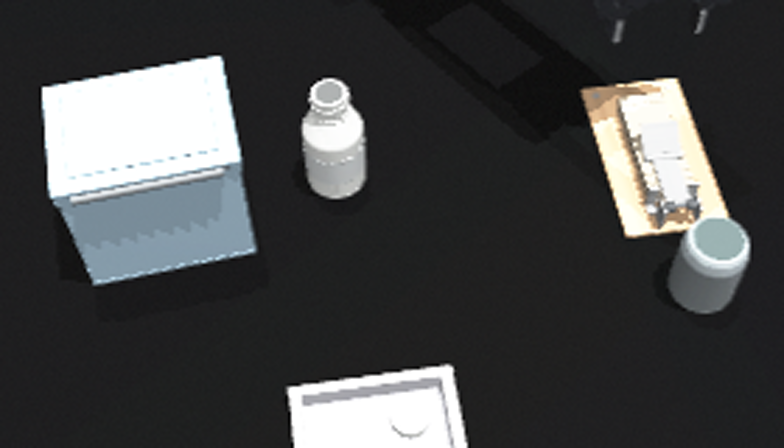

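View pics/g7.png

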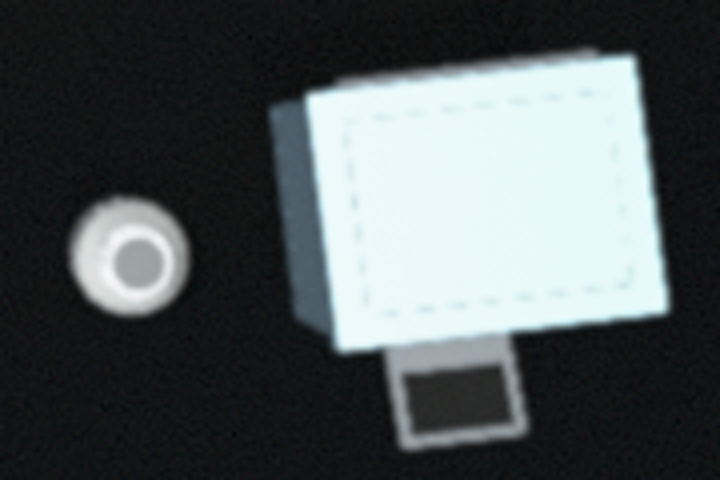

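```bash
python3 -c "
from h import *
p=read_camera('top');S=read_camera('scene')
c=np.array([(326.5,203.2),(409,193.7),(417,258.2),(334.2,268)])-.4
q=at_z(p,c,172)[:,:2];print(q.round(1),q.mean(0));
u=(q[0]+q[1]-q[2]-q[3]);v=(q[0]+q[3]-q[1]-q[2]);print(np.linalg.norm(u)/2,np.linalg.norm(v)/2,np.arctan2(u[1],u[0]),np.arctan2(-v[0],v[1]))
e=at_z(p,np.array([(350.5,292.5),(381.7,288.2)])-.4,38+6);print('pedal end',e.round(1),e.mean(0))
print('mouth',at_z(p,(284.2,245.1),150))
# scene: lid corners, bottle mouth
s=np.array([(43,87),(221,58),(241,160),(52,196)])/2.8+[110,120]-.3
q=at_z(S,s,172)[:,:2];print('S',q.round(1),q.mean(0))
print('mouthS',at_z(S,np.array((329,93))/2.8+[110,120]-.3,150))
for pic in (p,S):
  for n,z in (('pedal_pad',38),('lid_edge',170),('bottle',0)): print(n,[(round(d['p'],2),at_z(pic,d['centre'],z)[0].round(0)[:2]) for d in place_of(pic,n)][:2])
"
```

```text
[[ 554.1 -166.6]
 [ 570.8 -355.7]
 [ 424.3 -367.4]
 [ 407.5 -178.9]] [ 489.19955853 -267.13989722]
147.0653969307023 189.5463315252345 0.08162985956400566 0.08828065257112425
pedal end [[ 330.8 -240.5   44. ]
 [ 339.3 -320.    44. ]] [ 335.04889783 -280.23998329   44.        ]
mouth [[459.8038037  -70.03807222 150.        ]]
S [[ 424.8 -365.8]
 [ 412.5 -179. ]
 [ 552.7 -166.4]
 [ 568.9 -351.5]] [ 489.71600254 -265.68987586]
mouthS [[459.86887692 -69.74216555 150.        ]]
pedal_pad [(0.89, array([ 352., -273.]))]
lid_edge [(0.96, array([ 413., -276.]))]
bottle [(0.69, array([465., -63.])), (0.67, array([796., -58.]))]
pedal_pad [(0.2, array([506., 288.]))]
lid_edge [(0.66, array([ 423., -275.]))]
bottle [(0.9, array([454., -73.])), (0.39, array([467., 315.]))]
```

```bash
python3 -c "
from h import *
plan([385,0,345],0.04,0)
"
```

```text
psi 0.0007 turn total -0.0393 n 8
0.36 -0.64 3.77 -0.005 0; 0.38 -0.64 3.77 -0.005 0; 0.40 -0.64 3.76 -0.005 0; 0.42 -0.64 3.76 -0.005 0; 0.43 -0.64 3.76 -0.005 0
0.45 -0.64 3.76 -0.005 0; 0.47 -0.64 3.76 -0.005 0; 0.49 -0.64 3.75 -0.005 0
```

>>> send_rows(
  steps="0.4 -1.5 3.7 -0.005 0; 0.4 -1.5 3.7 -0.005 0; 0.4 -1 3.7 -0.005 0; 0.4 -1 3.7 -0.005 0; 0.4 0 3.7 -0.005 0",
  newtons=60,
)

```text
clock: 42.62
ee_pos: [395.7, 115.1, 346.6]
tcp_rot: [-0.008, 0.707, -0.707, 0.011]
wrist_force: [1.7, -0.0, 1.5]
gripper_width: 25.2
```

>>> send_rows(
  steps="0.4 0 3.7 -0.005 0; 0.5 0 3.7 -0.005 0; 0.5 0 3.7 -0.005 0; 0.5 0 3.7 -0.005 0; 0.5 0 3.7 -0.005 0",
)

```text
clock: 43.03
ee_pos: [377.6, -71.1, 344.7]
tcp_rot: [0.018, -0.707, 0.707, -0.019]
wrist_force: [1.1, -0.3, 1.0]
gripper_width: 0.1
```

```bash
python3 -c "
from h import *
show()
plan([357.5,-277.8,340],0.083,0)
"
```

```text
t 43.03 tcp [377.6 -71.1 344.7] x [-0.999 -0.051 -0.001] y [ 0.001 -0.    -1.   ] z [ 0.051 -0.999  0.   ] F [ 1.1 -0.3  1. ] w 0.1 q [-0.32 -0.46  2.13  0.    1.48  1.2 ]
psi 0.0513 turn total -0.0317 n 6
0.51 0.08 3.42 -0.005 0; 0.53 0.08 3.42 -0.005 0; 0.55 0.08 3.42 -0.005 0; 0.56 0.08 3.42 -0.005 0; 0.58 0.08 3.41 -0.005 0
0.60 0.08 3.41 -0.005 0
```

>>> send_rows(
  steps="0.4 0 3.4 -0.006 0; 0.4 0 3.4 -0.006 0; 0.5 0 3.4 -0.006 0; 0.5 0 3.4 -0.006 0; 0.5 0 3.4 -0.006 0",
)

```text
clock: 43.45
ee_pos: [365.3, -242.4, 344.5]
tcp_rot: [0.028, -0.706, 0.707, -0.029]
wrist_force: [0.8, 0.1, 0.4]
gripper_width: 0.3
```

>>> send_rows(
  steps="0.3 1 2 -0.002 0; 0 3 0 0 0; 0 2 0 0 0; 0 0 0 0 0; 0 0 0 0 0",
)

```text
clock: 43.87
ee_pos: [364.0, -260.4, 283.5]
tcp_rot: [-0.03, 0.707, -0.706, 0.028]
wrist_force: [-0.2, -0.7, 0.6]
gripper_width: -0.3
```

```bash
python3 -c "
from h import *
show()
plan([357.5,-277.8,230],0.083,0)
p=read_camera('wrist');cv2.imwrite('pics/h1.png',p['frame'])
p=read_camera('top');cv2.imwrite('pics/h2.png',cv2.resize(p['frame'][180:384,230:430],None,fx=2.9,fy=2.9))
"
```

```text
t 43.87 tcp [ 364.  -260.4  283.5] x [-0.997 -0.082  0.002] y [-0.002  0.002 -1.   ] z [ 0.082 -0.997 -0.002] F [-0.2 -0.7  0.6] w -0.3 q [-0.74 -0.2   2.03  0.    1.31  0.75]
psi 0.0825 turn total -0.0005 n 2
0.40 2.67 0.84 -0.000 0; 0.40 2.67 0.84 -0.000 0
```

View pics/h1.png

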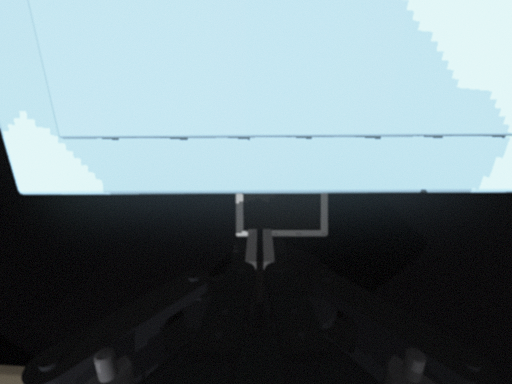

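View pics/h2.png

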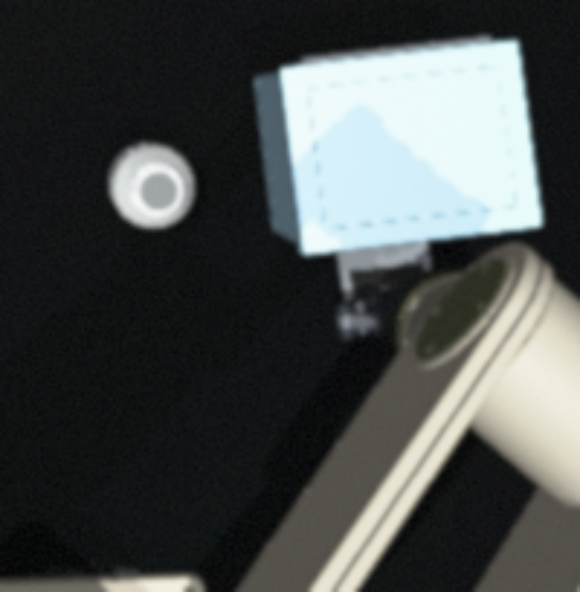

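>>> send_rows(
  steps="0.4 0 0.8 0 0; 0.4 2 0.9 0 0; 0 2 0 0 0; 0 0 0 0 0; 0 0 0 0 0",
)

```text
clock: 44.38
ee_pos: [357.8, -278.4, 244.7]
tcp_rot: [-0.03, 0.707, -0.706, 0.029]
wrist_force: [0.6, -0.7, 1.0]
gripper_width: 0.1
```

>>> send_rows(
  steps="0 0 0 0 0; 0 0 0 0 0",
)

```text
clock: 44.55
ee_pos: [358.6, -278.8, 246.2]
tcp_rot: [0.029, -0.706, 0.707, -0.03]
wrist_force: [-0.2, -0.0, 0.2]
gripper_width: 0.0
```

```bash
python3 -c "
from h import *
show()
plan([357.5,-277.8,218],0.083,0)
p=read_camera('wrist');cv2.imwrite('pics/h3.png',p['frame']); print(proj(p,[[336.1,-279.2,40],[358.4,-277.4,38]]))
for d in place_of(p,'pedal_pad'): print(d['p'],d['centre'],at_z(p,d['centre'],38))
"
```

```text
t 44.55 tcp [ 358.6 -278.8  246.2] x [-0.997 -0.083 -0.002] y [ 0.002 -0.002 -1.   ] z [ 0.083 -0.997  0.002] F [-0.2 -0.   0.2] w 0.0 q [-0.77 -0.13  2.05 -0.    1.22  0.71]
psi 0.0832 turn total 0.0002 n 1
0.10 2.82 -0.11 0.000 0
[[258.37814436 249.09869735]
 [258.46039292 219.89898954]]
0.65 [259.8, 222.3] [[ 356.61575192 -278.51408501   38.        ]]
```

View pics/h3.png

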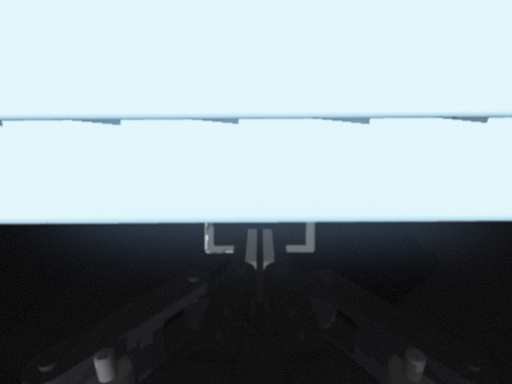

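>>> send_rows(
  steps="0 -0.5 0 -0.12 0; 0 0 0 -0.12 0; 0 0 0 -0.12 0; 0 0 0 -0.12 0; 0 0 0 -0.12 0",
)

```text
clock: 45.07
ee_pos: [358.3, -278.4, 250.2]
tcp_rot: [0.239, -0.665, 0.666, -0.239]
wrist_force: [-0.1, -0.3, 0.3]
gripper_width: 0.3
```

>>> send_rows(
  steps="0 0 0 -0.12 0; 0 0 0 -0.12 0; 0 0 0 -0.12 0; 0 0 0 -0.12 0; 0 0 0 -0.12 0",
)

```text
clock: 45.48
ee_pos: [357.2, -278.6, 249.6]
tcp_rot: [-0.425, 0.566, -0.565, 0.424]
wrist_force: [0.1, 0.0, -0.2]
gripper_width: -0.4
```

>>> send_rows(
  steps="0 0 0 -0.12 0; 0 0 0 -0.12 0; 0 0 0 -0.12 0; 0 0 0 0 0; 0 0 0 0 0",
)

```text
clock: 45.9
ee_pos: [357.5, -278.2, 249.5]
tcp_rot: [0.517, -0.483, 0.482, -0.517]
wrist_force: [-7.3, 0.7, 0.6]
gripper_width: 0.0
```

```bash
python3 -c "
from h import *
show()
plan([357.5,-277.8,218],1.65,0)
p=read_camera('wrist');print(p['extrinsics'][:3,3])
"
```

```text
t 45.9 tcp [ 357.5 -278.2  249.5] x [ 0.069 -0.998 -0.001] y [-0.001  0.    -1.   ] z [ 0.998  0.069 -0.001] F [-7.3  0.7  0.6] w 0.0 q [-0.77 -0.14  2.05 -0.    1.23 -0.84]
psi 1.6401 turn total -0.0099 n 1
-0.04 3.15 -0.00 -0.010 0
[ 352.56936811 -199.81526829  219.52957676]
```

>>> send_rows(
  steps="0 0 -1 0 0; 0 -2 -1 0 0; 0 -2 0 0 0; 0 0 0 -0.12 0; 0 0 0 -0.12 0",
)

```text
clock: 46.37
ee_pos: [338.2, -280.4, 291.7]
tcp_rot: [0.572, -0.414, 0.417, -0.572]
wrist_force: [0.3, -0.1, -0.6]
gripper_width: -0.1
```

```bash
python3 -c "
from h import *
show()
p=read_camera('top');cv2.imwrite('pics/h4.png',cv2.resize(p['frame'][180:384,230:430],None,fx=2.9,fy=2.9))
p=read_camera('scene');cv2.imwrite('pics/h5.png',cv2.resize(p['frame'][60:260,60:300],None,fx=2.9,fy=2.9))
"
```

```text
t 46.37 tcp [ 338.2 -280.4  291.7] x [ 0.309 -0.951  0.004] y [ 0.003 -0.003 -1.   ] z [0.951 0.309 0.002] F [ 0.3 -0.1 -0.6] w -0.1 q [-0.81 -0.24  2.05  0.    1.32 -1.12]
```

View pics/h4.png

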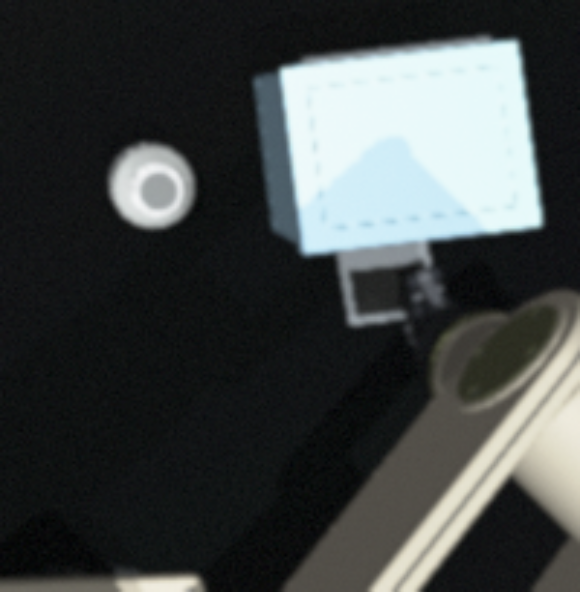

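View pics/h5.png

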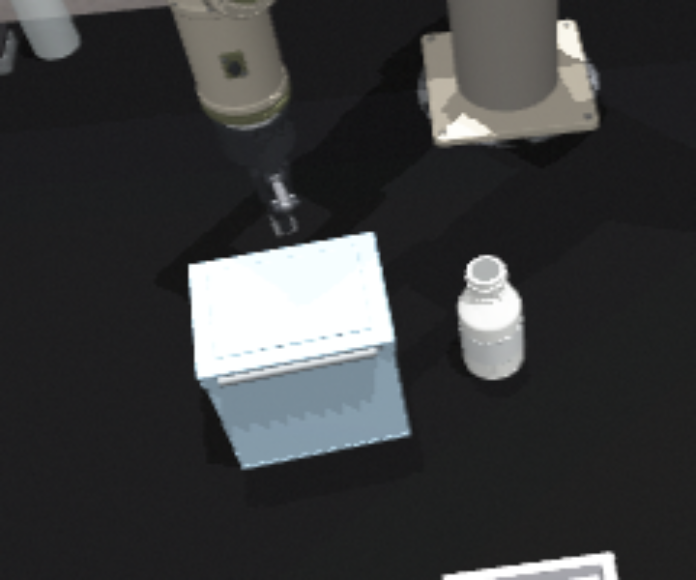

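>>> send_rows(
  steps="0 0 0 -0.12 0; 0 0 0 -0.12 0; 0 0 0 -0.12 0; 0 0 0 -0.12 0; 0 0 0 -0.12 0",
)

```text
clock: 46.88
ee_pos: [337.8, -279.7, 289.3]
tcp_rot: [-0.669, 0.229, -0.229, 0.669]
wrist_force: [-0.6, -1.0, 0.4]
gripper_width: -0.3
```

>>> send_rows(
  steps="0 0 0 -0.12 0; 0 0 0 -0.12 0; 0 0 0 -0.12 0; 0 0 0 -0.12 0; 0 0 0 -0.12 0",
)

```text
clock: 47.3
ee_pos: [337.8, -279.7, 289.3]
tcp_rot: [-0.707, 0.021, -0.021, 0.707]
wrist_force: [1.1, 0.1, -0.9]
gripper_width: -0.3
```

>>> send_rows(
  steps="0 0 0 -0.12 0; 0 0 0 0 0; 0 0 0 0 0",
)

```text
clock: 47.55
ee_pos: [337.9, -279.7, 289.3]
tcp_rot: [-0.707, -0.019, 0.019, 0.707]
wrist_force: [-0.1, 0.1, -0.0]
gripper_width: 0.2
```

```bash
python3 -c "
from h import *
show()
plan([356.5,-278,225],3.225,0)
"
```

```text
t 47.55 tcp [ 337.9 -279.7  289.3] x [0.999 0.053 0.   ] y [-0.  0. -1.] z [-0.053  0.999  0.   ] F [-0.1  0.1 -0. ] w 0.2 q [-0.81 -0.23  2.05  0.    1.32 -2.43]
psi -3.0881 turn total -0.0299 n 2
0.94 3.22 0.04 -0.015 0; 0.94 3.22 0.02 -0.015 0
```

>>> send_rows(
  steps="0.9 1 0.05 0 0; 1 2 0.05 0 0; 0 3 0 0 0; 0 1 0 0 0; 0 0 0 0 0",
)

```text
clock: 47.97
ee_pos: [355.5, -276.2, 216.2]
tcp_rot: [-0.705, -0.018, 0.022, 0.709]
wrist_force: [-0.4, 0.6, -0.8]
gripper_width: -0.1
```

>>> send_rows(
  steps="0 0.3 0 0 0; 0 0.3 0 0 0; 0 0 0 0 0; 0 0 0 0 0",
)

```text
clock: 48.3
ee_pos: [357.2, -278.1, 214.4]
tcp_rot: [0.707, 0.022, -0.021, -0.706]
wrist_force: [-0.1, 0.4, 0.9]
gripper_width: 0.2
```

```bash
python3 -c "
from h import *
show()
plan([356.5,-278,190],3.19,0)
"
```

```text
t 48.3 tcp [ 357.2 -278.1  214.4] x [0.998 0.06  0.001] y [ 0.001 -0.001 -1.   ] z [-0.06   0.998 -0.001] F [-0.1  0.4  0.9] w 0.2 q [-0.77 -0.09  2.07 -0.    1.15 -2.41]
psi -3.0812 turn total 0.012 n 1
-0.07 2.44 0.01 0.012 0
```

Contact expected around TCP 211. Press slowly.

>>> send_rows(
  steps="0 0.3 0 0 0; 0 0.3 0 0 0; 0 0.3 0 0 0; 0 0 0 0 0; 0 0 0 0 0",
)

```text
clock: 48.72
ee_pos: [357.3, -278.5, 205.8]
tcp_rot: [0.708, 0.022, -0.021, -0.706]
wrist_force: [-3.4, -0.5, 7.7]
gripper_width: 0.2
```

>>> send_rows(
  steps="0 0.3 0 0 0; 0 0.3 0 0 0; 0 0.2 0 0 0; 0 0 0 0 0; 0 0 0 0 0",
)

```text
clock: 49.13
ee_pos: [357.1, -278.4, 197.5]
tcp_rot: [0.708, 0.022, -0.021, -0.706]
wrist_force: [-2.7, -1.4, 5.8]
gripper_width: 0.2
```

>>> send_rows(
  steps="0 0.3 0 0 0; 0 0.3 0 0 0; 0 0 0 0 0; 0 0 0 0 0",
)

```text
clock: 49.47
ee_pos: [357.1, -278.7, 192.9]
tcp_rot: [0.708, 0.022, -0.022, -0.706]
wrist_force: [-11.4, 3.2, 24.7]
gripper_width: -0.1
```

```bash
python3 -c "
from h import *
show()
p=read_camera('scene');cv2.imwrite('pics/h6.png',cv2.resize(p['frame'][60:260,60:300],None,fx=2.9,fy=2.9))
"
```

```text
t 49.47 tcp [ 357.1 -278.7  192.9] x [ 0.998  0.061 -0.   ] y [-0.    -0.002 -1.   ] z [-0.061  0.998 -0.002] F [-11.4   3.2  24.7] w -0.1 q [-0.78 -0.05  2.08 -0.    1.11 -2.41]
```

View pics/h6.png

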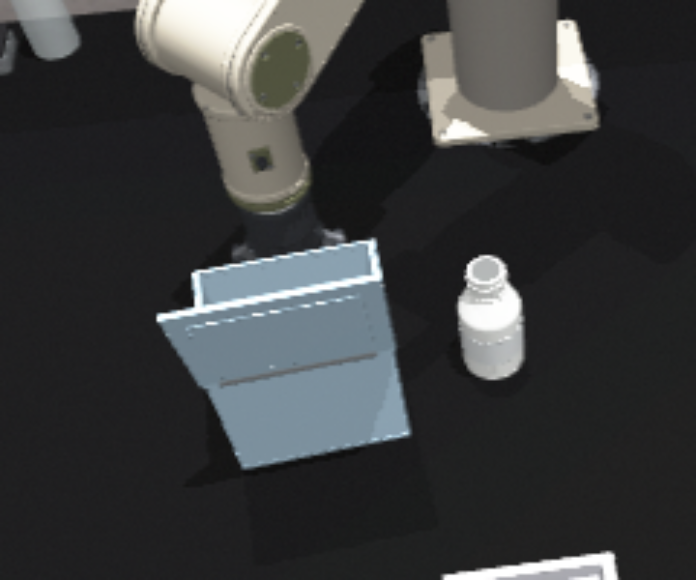

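>>> send_rows(
  steps="0 0 0 0 0; 0 0 0 0 0; 0 -0.5 0 0 0; 0 -1 0 0 0; 0 -2 0 0 0",
)

```text
clock: 49.93
ee_pos: [356.1, -276.9, 224.3]
tcp_rot: [-0.706, -0.021, 0.022, 0.708]
wrist_force: [-1.1, 0.3, -1.1]
gripper_width: -0.1
```

>>> send_rows(
  steps="0 -3 0 0 0; 0 -4 0 0 0; 0 -4 0 0 0; 0 -3 0 0 0; 0 0 0 0 0",
)

```text
clock: 50.35
ee_pos: [358.3, -278.9, 373.9]
tcp_rot: [0.71, 0.025, -0.019, -0.704]
wrist_force: [0.2, -1.1, 1.2]
gripper_width: 0.3
```

```bash
python3 -c "
from h import *
show()
plan([459.8,-69.8,365],3.19,0.75)
p=read_camera('scene');cv2.imwrite('pics/h7.png',cv2.resize(p['frame'][60:260,60:300],None,fx=2.9,fy=2.9))
"
```

```text
t 50.35 tcp [ 358.3 -278.9  373.9] x [0.998 0.061 0.009] y [ 0.009 -0.009 -1.   ] z [-0.061  0.998 -0.009] F [ 0.2 -1.1  1.2] w 0.3 q [-0.77 -0.27  1.92  0.    1.47 -2.41]
psi -3.0804 turn total 0.0128 n 6
1.90 0.15 3.37 0.002 0.75; 1.89 0.15 3.38 0.002 0.75; 1.89 0.15 3.38 0.002 0.75; 1.88 0.15 3.39 0.002 0.75; 1.87 0.15 3.39 0.002 0.75
1.87 0.15 3.39 0.002 0.75
```

View pics/h7.png

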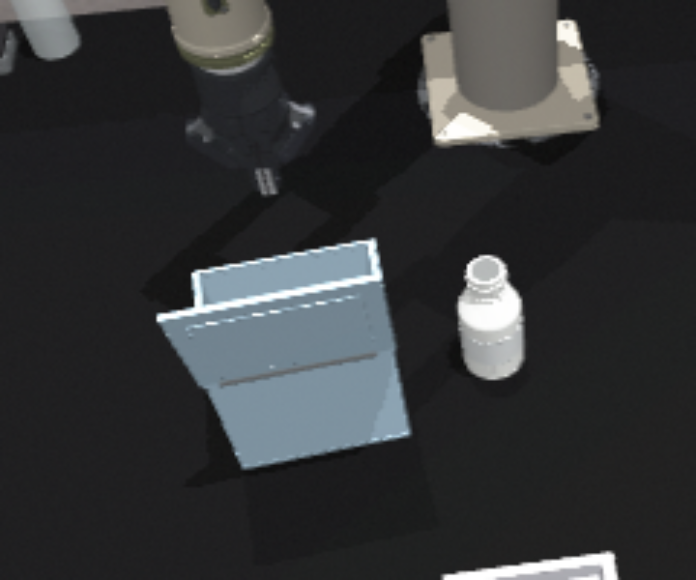

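Lid stays open. To the bottle.

>>> send_rows(
  steps="1.9 0 3.3 0.003 0.75; 1.9 0 3.4 0.003 0.75; 1.9 0 3.4 0.003 0.75; 1.9 0 3.4 0.003 0.75; 1.9 0 3.4 0 0.75",
  newtons=30,
)

```text
clock: 50.82
ee_pos: [442.4, -101.8, 364.4]
tcp_rot: [-0.707, -0.017, 0.017, 0.707]
wrist_force: [-0.3, 0.2, -0.3]
gripper_width: 60.4
```

>>> send_rows(
  steps="1.9 0 3.4 0 0.75; 0 0 0 0 0.75; 0 0 0 0 0.75; 0 0 0 0 0.75",
)

```text
clock: 51.15
ee_pos: [459.4, -68.6, 364.4]
tcp_rot: [-0.707, -0.017, 0.018, 0.707]
wrist_force: [-0.8, -1.0, -0.5]
gripper_width: 64.2
```

```bash
python3 -c "
from h import *
show()
plan([459.8,-69.8,296],3.19,0.75)
T=read_camera('top');S=read_camera('scene');cv2.imwrite('pics/i1.png',cv2.resize(S['frame'][60:260,60:300],None,fx=2.9,fy=2.9))
p=read_camera('wrist');cv2.imwrite('pics/i2.png',p['frame'])
"
```

```text
t 51.15 tcp [459.4 -68.6 364.4] x [ 0.999  0.05  -0.002] y [-0.002 -0.    -1.   ] z [-0.05   0.999  0.   ] F [-0.8 -1.  -0.5] w 64.2 q [-0.26 -0.22  1.9  -0.    1.46 -1.88]
psi -3.0912 turn total 0.002 n 2
0.02 3.42 -0.06 0.001 0.75; 0.02 3.42 -0.06 0.001 0.75
```

View pics/i1.png

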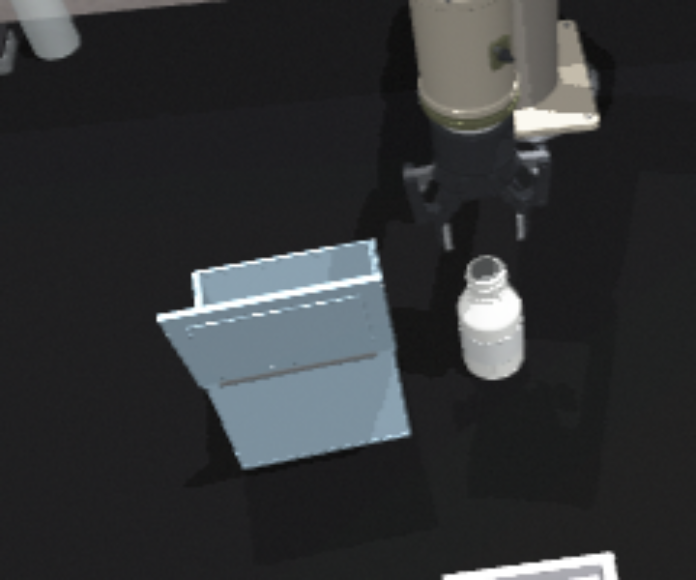

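View pics/i2.png

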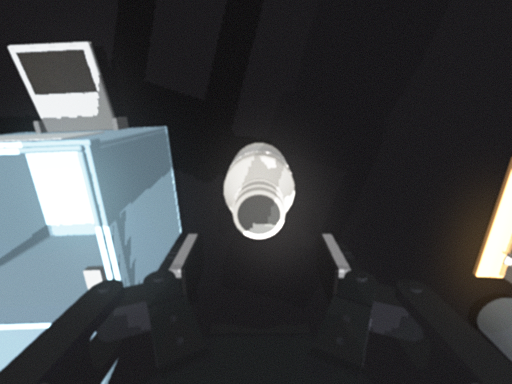

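>>> send_rows(
  steps="0 2.5 -0.1 0 0.75; 0 2.5 0 0 0.75; 0 1.3 0 0 0.75; 0 0.5 0 0 0.75; 0 0 0 0 0.75",
)

```text
clock: 51.72
ee_pos: [458.9, -70.6, 295.9]
tcp_rot: [-0.707, -0.016, 0.018, 0.707]
wrist_force: [-0.4, -0.6, 0.2]
gripper_width: 64.3
```

>>> send_rows(
  steps="0 0 0 0 0.75; 0 0 0 0 0.5; 0 0 0 0 0.4; 0 0 0 0 0.35; 0 0 0 0 0.35",
)

```text
clock: 52.13
ee_pos: [460.4, -70.0, 298.9]
tcp_rot: [0.707, 0.018, -0.017, -0.707]
wrist_force: [-0.5, -1.3, 6.8]
gripper_width: 37.1
```

>>> send_rows(
  steps="0 0 0 0 0.35; 0 0 0 0 0.35; 0 -1 0 0 0.35; 0 -2 0 0 0.35; 0 0 0 0 0.35",
)

```text
clock: 52.55
ee_pos: [460.9, -69.9, 331.5]
tcp_rot: [0.707, 0.019, -0.016, -0.706]
wrist_force: [0.3, -0.5, 1.0]
gripper_width: 37.2
```

```bash
python3 -c "
from h import *
show()
S=read_camera('scene');cv2.imwrite('pics/i3.png',cv2.resize(S['frame'][60:260,60:300],None,fx=2.9,fy=2.9))
"
```

```text
t 52.55 tcp [460.9 -69.9 331.5] x [0.999 0.049 0.005] y [ 0.005 -0.001 -1.   ] z [-0.049  0.999 -0.002] F [ 0.3 -0.5  1. ] w 37.2 q [-0.26 -0.2   1.94  0.    1.39 -1.88]
```

View pics/i3.png

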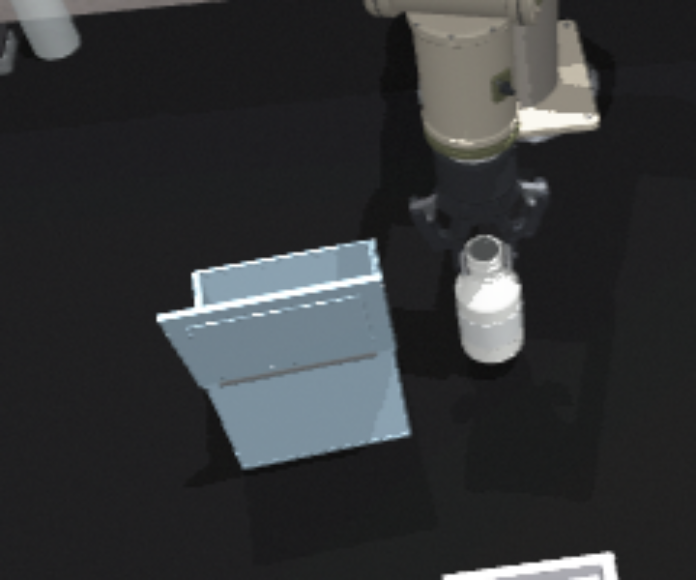

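>>> send_rows(
  steps="0 -2 0 0 0.35; 0 -3.5 0 0 0.35; 0 -4 0 0 0.35; 0 -4 0 0 0.35; 0 -3 0 0 0.35",
)

```text
clock: 53.02
ee_pos: [459.6, -69.6, 495.3]
tcp_rot: [0.707, 0.018, -0.017, -0.707]
wrist_force: [0.6, 0.0, -0.3]
gripper_width: 37.1
```

```bash
python3 -c "
from h import *
show()
plan([483,-267,500],3.19,0.35)
"
```

```text
t 53.02 tcp [459.6 -69.6 495.3] x [0.999 0.049 0.002] y [ 0.002 -0.001 -1.   ] z [-0.049  0.999 -0.001] F [ 0.6  0.  -0.3] w 37.1 q [-0.26 -0.26  1.7   0.    1.7  -1.88]
psi -3.0923 turn total 0.0009 n 5
0.27 -0.09 -3.97 0.000 0.35; 0.27 -0.09 -3.97 0.000 0.35; 0.27 -0.09 -3.97 0.000 0.35; 0.27 -0.09 -3.97 0.000 0.35; 0.27 -0.09 -3.97 0.000 0.35
```

>>> send_rows(
  steps="0.3 0 -3 0 0.35; 0.3 0 -4 0 0.35; 0.3 0 -4 0 0.35; 0.3 0 -4 0 0.35; 0.2 0 -3.5 0 0.35",
)

```text
clock: 53.43
ee_pos: [482.8, -256.0, 491.6]
tcp_rot: [-0.707, -0.017, 0.018, 0.707]
wrist_force: [0.5, 0.0, -0.9]
gripper_width: 37.3
```

>>> send_rows(
  steps="0 0 -1.3 0 0.35; 0 0 0 0 0.35; 0 0 0 0 0.35; 0 0 0 0 0.35",
)

```text
clock: 53.77
ee_pos: [483.6, -265.9, 492.0]
tcp_rot: [-0.707, -0.017, 0.018, 0.707]
wrist_force: [0.7, -0.4, -0.9]
gripper_width: 36.8
```

```bash
python3 -c "
from h import *
show()
plan([483,-267,400],3.19,0.35)
S=read_camera('scene');cv2.imwrite('pics/i4.png',cv2.resize(S['frame'][30:260,60:300],None,fx=2.6,fy=2.6))
T=read_camera('top');cv2.imwrite('pics/i5.png',cv2.resize(T['frame'][150:340,270:460],None,fx=3,fy=3))
"
```

```text
t 53.77 tcp [ 483.6 -265.9  492. ] x [ 0.999  0.05  -0.   ] y [-0.     0.001 -1.   ] z [-0.05   0.999  0.001] F [ 0.7 -0.4 -0.9] w 36.8 q [-0.6  -0.02  1.49  0.    1.68 -2.22]
psi -3.0919 turn total 0.0013 n 3
-0.02 3.07 -0.04 0.000 0.35; -0.02 3.07 -0.04 0.000 0.35; -0.02 3.07 -0.04 0.000 0.35
```

View pics/i4.png

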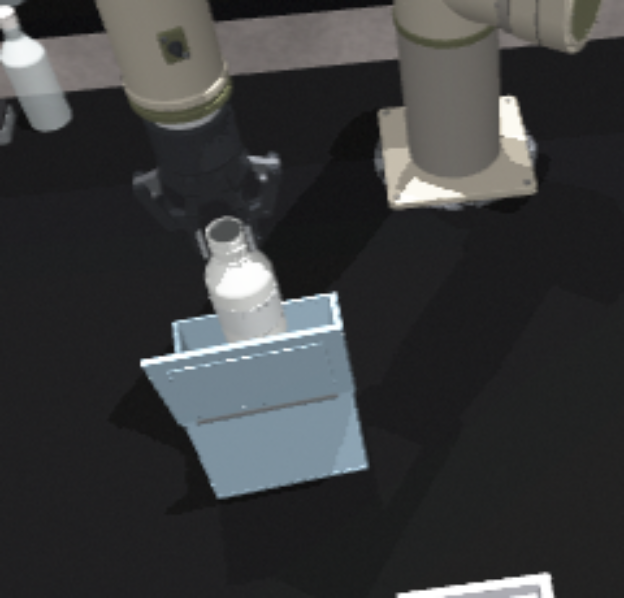

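View pics/i5.png

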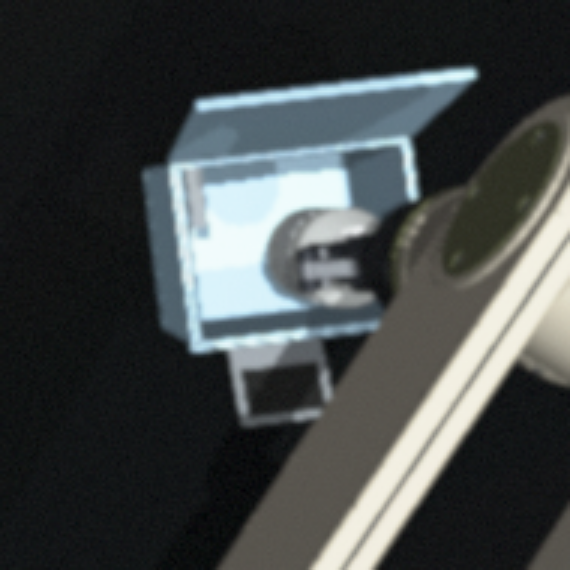

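>>> send_rows(
  steps="0 3 0 0 0.35; 0 3.5 0 0 0.35; 0 3.5 0 0 0.35; 0 3.5 0 0 0.35; 0 2.5 0 0 0.35",
)

```text
clock: 54.28
ee_pos: [483.0, -264.9, 329.3]
tcp_rot: [-0.706, -0.017, 0.019, 0.707]
wrist_force: [-0.7, -0.4, -1.6]
gripper_width: 37.1
```

>>> send_rows(
  steps="0 1 0 0 0.35; 0 0 0 0 0.35; 0 0 0 0 0.35",
)

```text
clock: 54.53
ee_pos: [483.9, -266.3, 323.5]
tcp_rot: [0.707, 0.018, -0.018, -0.707]
wrist_force: [-0.1, 0.1, 0.3]
gripper_width: 37.0
```

```bash
python3 -c "
from h import *
show()
S=read_camera('scene');cv2.imwrite('pics/i6.png',cv2.resize(S['frame'][30:260,60:300],None,fx=2.6,fy=2.6))
"
```

```text
t 54.53 tcp [ 483.9 -266.3  323.5] x [0.999 0.05  0.001] y [ 0.001 -0.    -1.   ] z [-0.05   0.999 -0.   ] F [-0.1  0.1  0.3] w 37.0 q [-0.6   0.05  1.72  0.    1.37 -2.22]
```

View pics/i6.png

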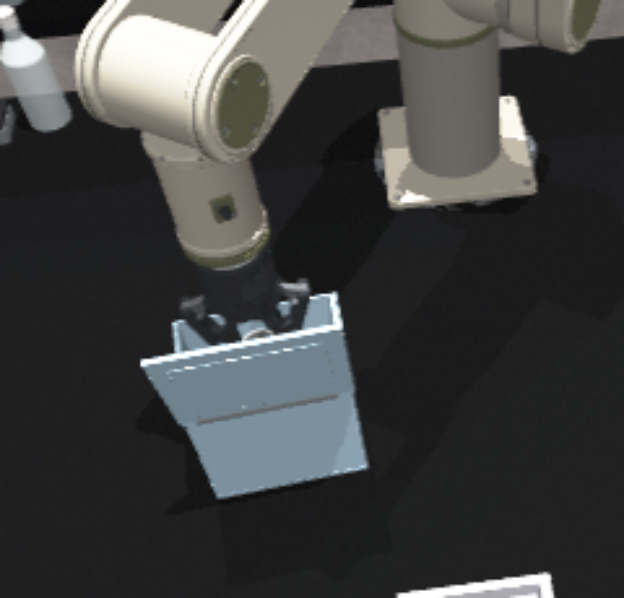

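>>> send_rows(
  steps="0 0.7 0 0 0.35; 0 0.4 0 0 0.35; 0 0.3 0 0 0.35; 0 0 0 0 0.35; 0 0 0 0 0.35",
)

```text
clock: 55.0
ee_pos: [483.5, -266.8, 308.3]
tcp_rot: [-0.707, -0.017, 0.017, 0.707]
wrist_force: [0.4, -0.5, -0.8]
gripper_width: 36.7
```

>>> send_rows(
  steps="0 0.3 0 0 0.35; 0 0.2 0 0 0.35; 0 0 0 0 0.35; 0 0 0 0 0.35",
)

```text
clock: 55.33
ee_pos: [483.5, -266.8, 303.2]
tcp_rot: [-0.707, -0.017, 0.017, 0.707]
wrist_force: [0.4, 0.4, 0.1]
gripper_width: 36.7
```

>>> send_rows(
  steps="0 0.2 0 0 0.35; 0 0 0 0 0.35; 0 0 0 0 0.35",
)

```text
clock: 55.58
ee_pos: [484.0, -267.0, 303.0]
tcp_rot: [0.707, 0.018, -0.017, -0.707]
wrist_force: [-2.2, 1.3, 8.5]
gripper_width: 37.0
```

>>> send_rows(
  steps="0 -0.1 0 0 0.5; 0 0 0 0 0.65; 0 0 0 0 0.72; 0 0 0 0 0.72; 0 -1 0 0 0.72",
)

```text
clock: 56.0
ee_pos: [482.8, -266.3, 310.1]
tcp_rot: [-0.706, -0.016, 0.019, 0.708]
wrist_force: [-0.2, -0.5, 0.1]
gripper_width: 61.8
```

>>> send_rows(
  steps="0 -3 0 0 0.72; 0 -4 0 0 0.72; 0 -4 0 0 0.72; 0 -4 0 0 0.72; 0 -4 0 0 0.5",
)

```text
clock: 56.42
ee_pos: [483.1, -266.5, 505.0]
tcp_rot: [0.707, 0.018, -0.017, -0.707]
wrist_force: [0.7, 0.5, 0.2]
gripper_width: 50.8
```

```bash
python3 -c "
from h import *
show()
S=read_camera('scene');cv2.imwrite('pics/i7.png',cv2.resize(S['frame'][30:260,60:300],None,fx=2.6,fy=2.6))
T=read_camera('top');cv2.imwrite('pics/i8.png',cv2.resize(T['frame'][150:340,270:460],None,fx=3,fy=3))
"
```

```text
t 56.42 tcp [ 483.1 -266.5  505. ] x [0.999 0.049 0.   ] y [ 0. -0. -1.] z [-0.049  0.999 -0.   ] F [0.7 0.5 0.2] w 50.8 q [-0.6  -0.02  1.46 -0.    1.7  -2.22]
```

View pics/i7.png

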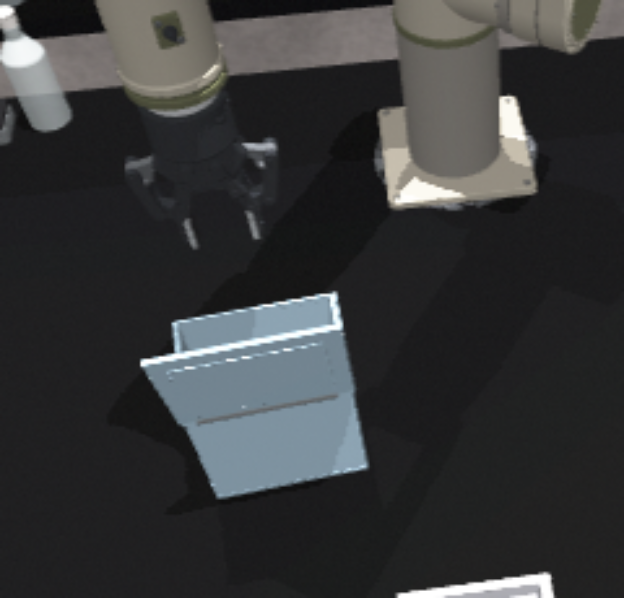

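View pics/i8.png

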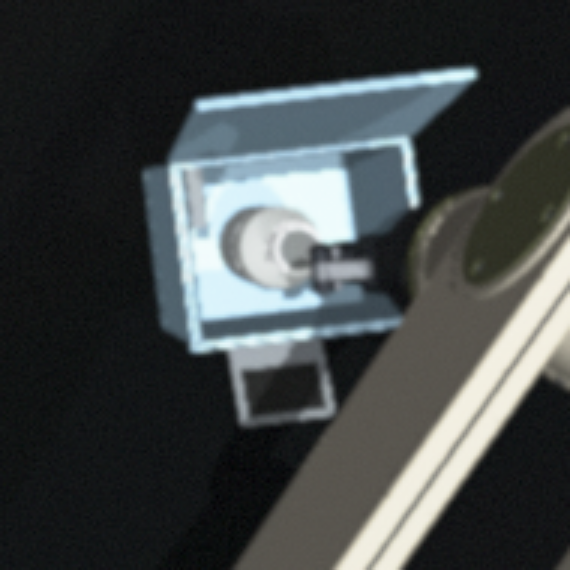

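```bash
python3 -c "
from h import *
plan([640,-254,515],3.19,0)
"
```

```text
psi -3.0923 turn total 0.0009 n 4
3.91 -0.07 0.13 0.000 0; 3.91 -0.07 0.13 0.000 0; 3.91 -0.07 0.13 0.000 0; 3.91 -0.07 0.14 0.000 0
```

>>> send_rows(
  steps="0 -1.5 0 0 0; 0 0 0 0 0; 0 0 0 0 0; 3 0 0.1 0 0; 4 0 0.1 0 0",
)

```text
clock: 56.93
ee_pos: [552.4, -261.9, 517.1]
tcp_rot: [0.707, 0.016, -0.017, -0.707]
wrist_force: [0.3, 0.4, 1.0]
gripper_width: 0.4
```

>>> send_rows(
  steps="4 0 0.1 0 0; 4 0 0.1 0 0; 1 0 0.1 0 0; 0 0 0 0 0; 0 0 0 0 0",
)

```text
clock: 57.35
ee_pos: [643.5, -253.8, 514.9]
tcp_rot: [-0.706, -0.017, 0.019, 0.707]
wrist_force: [-0.9, -0.1, -0.2]
gripper_width: 0.3
```

```bash
python3 -c "
from h import *
show()
plan([640,-254,445],3.19,0)
S=read_camera('scene');cv2.imwrite('pics/j1.png',cv2.resize(S['frame'][30:260,60:300],None,fx=2.6,fy=2.6))
T=read_camera('top');cv2.imwrite('pics/j2.png',cv2.resize(T['frame'][100:340,250:460],None,fx=2.5,fy=2.5))
"
```

```text
t 57.35 tcp [ 643.5 -253.8  514.9] x [ 0.999  0.05  -0.003] y [-0.003  0.001 -1.   ] z [-0.05   0.999  0.001] F [-0.9 -0.1 -0.2] w 0.3 q [-0.45  0.38  1.   -0.    1.77 -2.07]
psi -3.0916 turn total 0.0016 n 2
-0.18 3.49 -0.00 0.001 0; -0.18 3.49 -0.00 0.001 0
```

View pics/j1.png

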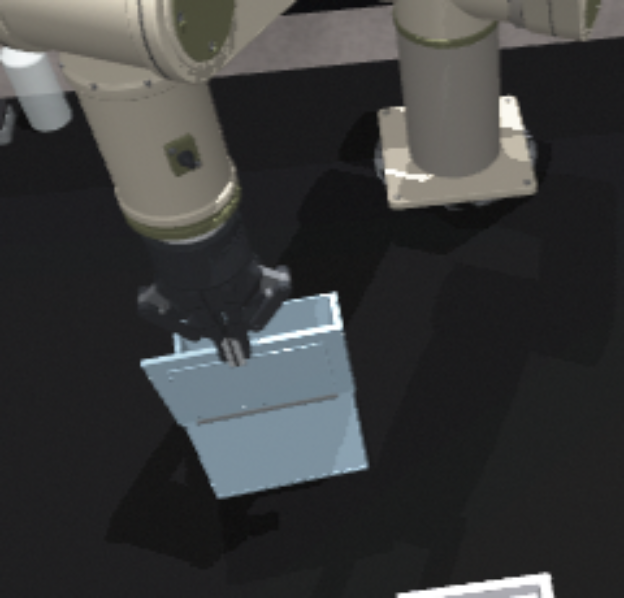

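View pics/j2.png

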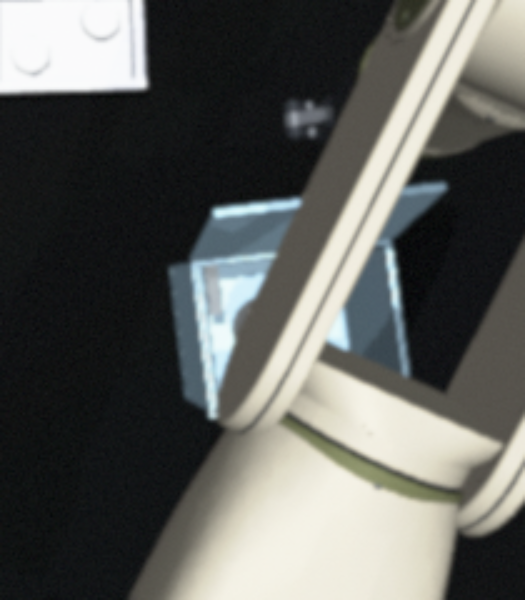

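>>> send_rows(
  steps="0 2 0 0 0; 0 3 0 0 0; 0 2 0 0 0; 0 0 0 0 0; 0 0 0 0 0",
)

```text
clock: 57.87
ee_pos: [641.8, -254.2, 447.1]
tcp_rot: [-0.707, -0.016, 0.018, 0.707]
wrist_force: [0.7, -1.0, 0.2]
gripper_width: -0.2
```

>>> send_rows(
  steps="-1 0 0 0 0; -1 0 0 0 0; -0.8 0 0 0 0; -0.5 0 0 0 0; 0 0 0 0 0",
)

```text
clock: 58.28
ee_pos: [609.3, -256.0, 449.7]
tcp_rot: [0.707, 0.018, -0.016, -0.706]
wrist_force: [-0.7, 0.1, -0.1]
gripper_width: -0.2
```

>>> send_rows(
  steps="-0.8 0 0 0 0; -0.8 0 0 0 0; -0.8 0 0 0 0; -0.8 0 0 0 0; 0 0 0 0 0",
)

```text
clock: 58.7
ee_pos: [576.9, -257.4, 447.5]
tcp_rot: [0.707, 0.017, -0.017, -0.707]
wrist_force: [-0.1, 0.2, 0.2]
gripper_width: -0.0
```

```bash
python3 -c "
from h import *
show()
S=read_camera('scene');cv2.imwrite('pics/j3.png',cv2.resize(S['frame'][30:260,60:300],None,fx=2.6,fy=2.6))
"
```

```text
t 58.7 tcp [ 576.9 -257.4  447.5] x [ 0.999  0.049 -0.001] y [-0.001 -0.    -1.   ] z [-0.049  0.999 -0.   ] F [-0.1  0.2  0.2] w -0.0 q [-0.5   0.2   1.33 -0.    1.61 -2.12]
```

View pics/j3.png

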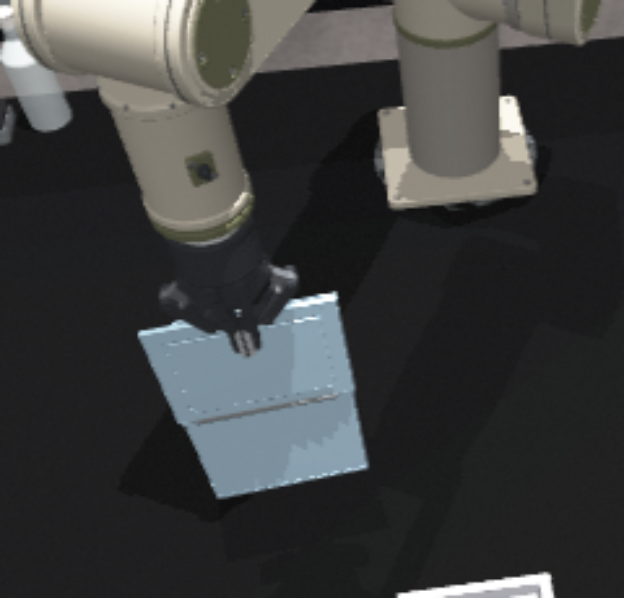

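Lid is moving with the fingers; continue past upright.

>>> send_rows(
  steps="-0.8 0 0 0 0; -0.8 0 0 0 0; -0.8 0 0 0 0; -0.8 0 0 0 0; 0 0 0 0 0",
)

```text
clock: 59.17
ee_pos: [544.9, -258.9, 447.5]
tcp_rot: [0.707, 0.017, -0.017, -0.707]
wrist_force: [-0.4, -0.2, 0.1]
gripper_width: -0.1
```

>>> send_rows(
  steps="0 0 0 0 0; 0 0 0 0 0; 0 0 0 0 0; 0 0 0 0 0; 0 0 0 0 0",
)

```text
clock: 59.58
ee_pos: [546.4, -258.6, 447.2]
tcp_rot: [-0.707, -0.017, 0.018, 0.707]
wrist_force: [0.1, -0.1, -0.2]
gripper_width: 0.0
```

```bash
python3 -c "
from h import *
show()
S=read_camera('scene');cv2.imwrite('pics/j4.png',cv2.resize(S['frame'][30:260,60:300],None,fx=2.6,fy=2.6))
"
```

```text
t 59.58 tcp [ 546.4 -258.6  447.2] x [ 0.999  0.049 -0.   ] y [-0.  0. -1.] z [-0.049  0.999  0.   ] F [ 0.1 -0.1 -0.2] w 0.0 q [-0.53  0.13  1.41  0.    1.6  -2.15]
```

View pics/j4.png

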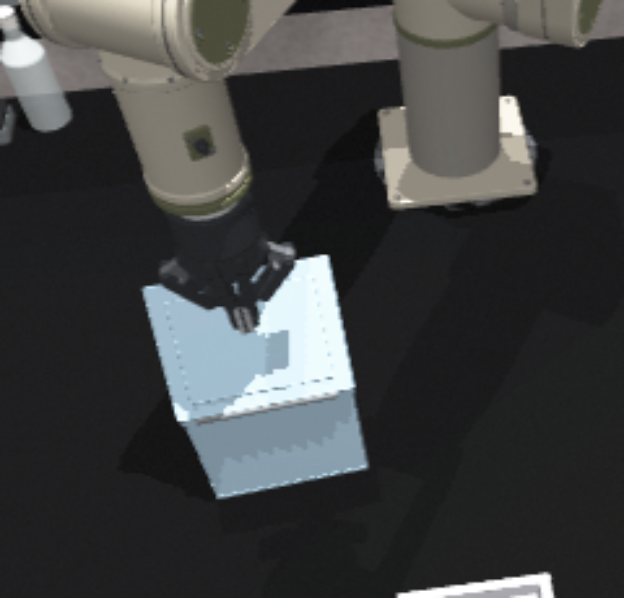

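>>> send_rows(
  steps="0 -3 0 0 0; 0 -3 0 0 0; -2 0 3 0 0; -2 0 3.5 0 0; -2 0 3.5 0 0",
)

```text
clock: 60.05
ee_pos: [480.9, -161.4, 507.5]
tcp_rot: [0.707, 0.017, -0.017, -0.707]
wrist_force: [0.3, 0.8, -0.3]
gripper_width: -0.2
```

>>> send_rows(
  steps="-2 0 3.5 0 0; -2 0 3.5 0 0; -1 0 3.5 0 0; 0 0 3 0 0; 0 0 0 0 0",
)

```text
clock: 60.47
ee_pos: [423.8, -25.4, 508.2]
tcp_rot: [-0.706, -0.02, 0.018, 0.707]
wrist_force: [1.2, -0.8, 0.8]
gripper_width: 0.1
```

>>> send_rows(
  steps="0 0 0 0 0; 0 0 0 0 0; 0 0 0 0 0; 0 0 0 0 0; 0 0 0 0 0",
)

```text
clock: 60.88
ee_pos: [425.0, -30.3, 507.1]
tcp_rot: [-0.707, -0.017, 0.017, 0.707]
wrist_force: [0.5, -0.5, -1.0]
gripper_width: 0.1
```

```bash
python3 -c "
from h import *
show()
S=read_camera('scene');cv2.imwrite('pics/k1.png',cv2.resize(S['frame'][100:310,100:400],None,fx=2.6,fy=2.6,interpolation=cv2.INTER_CUBIC))
T=read_camera('top');cv2.imwrite('pics/k2.png',T['frame'])
cv2.imwrite('pics/k3.png',cv2.resize(T['frame'][180:300,310:430],None,fx=4,fy=4,interpolation=cv2.INTER_CUBIC))
"
```

```text
t 60.88 tcp [425.  -30.3 507.1] x [ 0.999  0.048 -0.001] y [-0.001 -0.    -1.   ] z [-0.048  0.999  0.   ] F [ 0.5 -0.5 -1. ] w 0.1 q [-0.19 -0.37  1.76 -0.    1.75 -1.81]
```

View pics/k1.png

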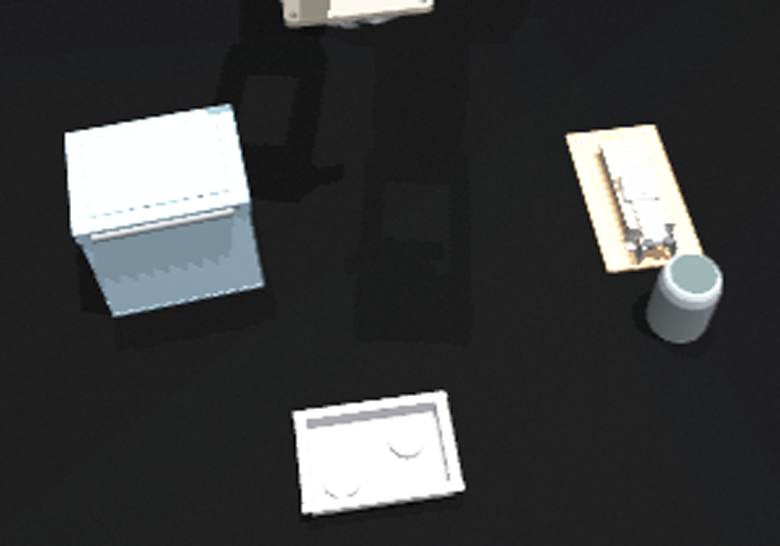

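View pics/k2.png

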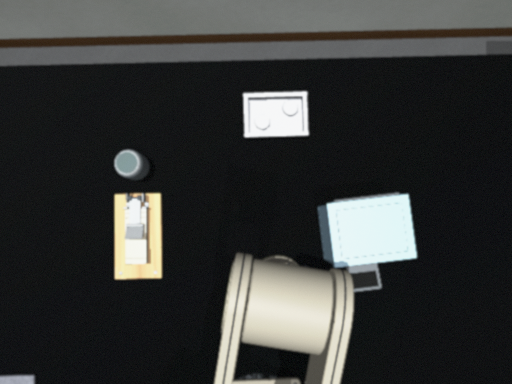

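View pics/k3.png

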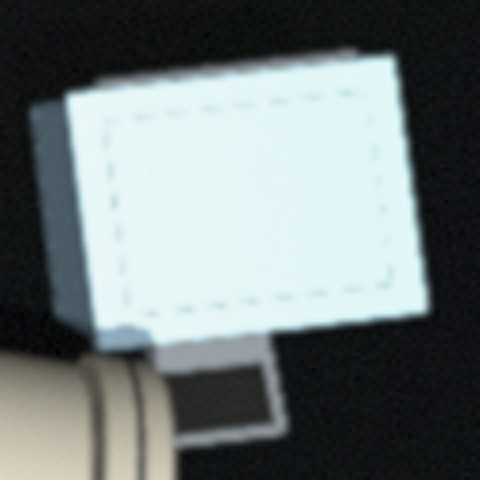

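```bash
python3 -c "
from h import *
T=read_camera('top');S=read_camera('scene')
a=cv2.resize(T['frame'][185:290,105:175],None,fx=5.5,fy=5.5,interpolation=cv2.INTER_CUBIC)
b=cv2.resize(S['frame'][140:215,305:385],None,fx=5,fy=5,interpolation=cv2.INTER_CUBIC)
b=cv2.copyMakeBorder(b,0,a.shape[0]-b.shape[0],0,0,cv2.BORDER_CONSTANT);cv2.imwrite('pics/k4.png',np.hstack([a,b]))
for n,dx in (('rear',-70),('front',70)):
  print(n,proj(T,[[487+dx,301.6-.008*dx+s*27,32] for s in (1,-1)]).round(1).tolist())
"
```

```text
rear [[124.6, 263.6], [145.9, 263.0]]
front [[124.4, 208.6], [145.5, 208.0]]
```

View pics/k4.png

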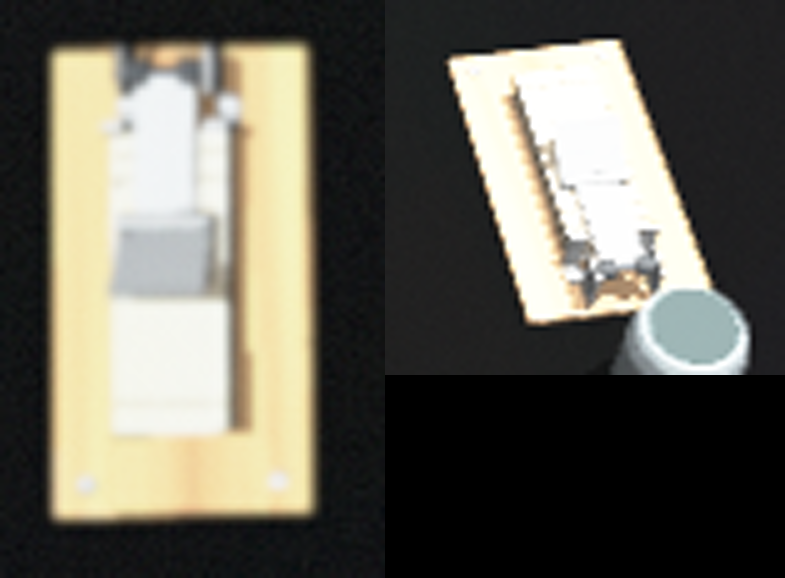

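```bash
python3 -c "
from h import *
print(order.close_job()); show()"
```

```text
the job is handed in; nothing more can be done
None
the job is handed in; nothing more can be done
```

I've finished the job and handed it in at about 61 s; the interface gives no verdict.

**Cartons:** All four were there and are stacked under the clip. I pushed each one until the force rose sharply at the stops, at 18 to 26 N. After stacking the 2nd, 3rd and 4th I squeezed the stack lightly to centre it. In the last top picture the stack's rear corners were within about 1 px (2–3 mm) of where they should be.

**Box:** I pressed the pedal down to its stop, with the pad at about 20 mm, and the lid opened and stayed open. I set the bottle upright on the box floor, then pushed the lid past upright from behind and it fell shut. In the last picture its corners matched the start picture. I could not see the bottle again once the lid was shut.

**Left alone:** The jar and tray look unmoved in the last pictures.

**What went wrong on the way:**
- **Third carton:** my first grip closed just above it. It did not move, and the second try held.
- **Lid edge:** turning the gripper near the pedal brushed the closed lid's front edge with about 7 N. I backed off and turned it the other way; nothing shifted.
- **First carton:** it went in about 2 mm off-centre. The squeeze after the second carton corrected this.

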